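Pack a graded pot set into its double-latched carrying case

ROBOT

A 6-joint arm with a two-finger parallel gripper is mounted at the origin on a cart in front of the work surface, level with it; the furniture and walls round the work are solid. World frame = base frame: x ahead of the robot, y to its left, z up, the work surface at z = 0. Lengths are in m, angles in rad, forces in N, time in s.
With the tool pointing down it reaches from about 0.3 to 0.875 m from the base axis. Payload 6.4 kg.
Tool frame: the origin (TCP) lies at the very end of the fingers, on their centre line; the grasp point (between the pads) lies 19 mm behind it (ctrl.pinch_z is the distance from the TCP to the grasp point, in m); z points along the fingers, y is the line along which they close (so a half turn about z gives the same grasp; the last joint's range is limited). The gripper opens to 85 mm and grips with 20 to 120 N. Pads are 22 mm wide; open, the fingers measure 114 mm over their backs; the gripper's body (76 mm by 85 mm) begins 54 mm behind the grasp point. The pads swing forward as they close: fully open they stand 13 mm farther back than shut.
Start: joints at [0.974, 0.181, 1.607, -0, 1.354, -0.206], TCP at [0.219, 0.532, 0.231] pointing down, gripper open.
Joint ranges: [-2.99, 2.99], [-0.89, 2.07], [0.3, 2.58], [-1.14, 4.28], [0, 2.63], [-3.12, 3.12]. Speed limits (rad/s): [2.57, 2.57, 3.01, 3.14, 3.14, 3.14].

INTERFACE

Orientations are given as a unit quaternion [x, y, z, w].
In Python, from rig import ctrl gives the robot as it stands.
- The arm moves only by the tool arm_command, never from a script. Its argument "rows" is a list of rows, each a list of 4 numbers: the shift along the tool's x, y, z in m, then the turn about the tool's z in rad. A call has 1 to 20 rows; each row is the pose to reach, as a shift and turn from the pose commanded when the call began, along the tool's axes at that moment; what a row does not reach only later rows make up. A row lasts 1/12 s, in which the tool goes at most 41.7 mm and 7.16 degrees, less where a joint would pass 70% of its speed; a pose out of reach is approached as far as the arm can. A call with a gripper value outside its range is refused whole. "claw" is the opening in per cent of the stroke, from 0 (shut) to 100 (fully open), set as the call begins (left out, the last holds). The fingers move at their own pace and stop on an object; "grip_force" is the grip in N (left out, the last holds). Time passes only in rows, so rows that repeat a pose let the fingers close. It gives the time, the measured TCP pose, the force, the opening and the grip force at its end, in the units of the state.
- ctrl.get_state(): the state, without advancing time (a new reading comes with each control period).
- ctrl.snapshot(name): name is "scene" or "top"; returns the picture (400x640x3 uint8, red, green, blue); there is no depth.
- ctrl.camera_model(name): a dict with "camera_matrix" (3x3 intrinsics, pixels), "dist_coeffs" ([k1, k2, p1, p2, k3] as OpenCV has them; the pictures are not rectified), "eye" and "attitude" of the camera in the world. Camera axes: x right, y up, looking along -z (the intrinsics and any distortion apply to the point x, -y, -z); pixel columns grow to the right and rows downward; lengths in m; the calibration is good to about 2 mm. A picture is of the moment at which its call begins. camera_model takes no time and is no camera call.
- ctrl.hand_in(): hands the job in; it is judged then, once.
The state is a dict: "time": time; "joint_positions": joint angles; "joint_velocities": joint speeds; "joint_torque": joint torques, N m; "eef_pos": TCP position; "tool_rot": TCP orientation; "contact_force": force on the tool from outside, world axes, zero at the start; "ft_torque": the same for the moment, N m; "width": finger opening in m; "grasp_force": force on a finger pad.
Only numpy, scipy, OpenCV 4.12 (cv2) and the standard library are available. Lean on these libraries where they do the work, as an engineer would, in place of code of your own. Each camera call takes 0.05 s, during which the arm holds its last target. There are 200 camera calls.

TASK

Pack the graded pots into their plywood carrying case: draw back the keeper bolt so that the red-knobbed turn latch is free, swing the latch clear of the lid and lift the lid well up, then put in all the pots that are there, nested upright one inside the other in size order, with the widest standing in the wooden ring on the case floor. Then shut the lid fully, swing the latch right back over it and shoot the bolt fully home so the case can travel. Leave the other things on the table where they are.

Things in the scene. Friction and masses are not known exactly. Their poses are not given: they have to be found in the camera images.
- case: Plywood carrying case, fixed to the table; origin at the centre of its underside, x axis pointing away from the robot side (towards the hinges), z up. Body 168 mm in x (-78 to 90) by 200 mm in y (-100 to 100); walls 8 mm, rim at z 102 mm, inside x -70 to 82, y -92 to 92, floor at z 8 mm. A wooden ledge, x -125 to -78, top at z 110 mm (flush with the shut lid's top), runs along the front and carries the turn latch.
- cradle (a point): Centre of the wooden ring on the case floor, on the floor (case x 6, y 0, z 8 mm). The ring is 8 mm high, 75 mm inside, 92 mm outside; the widest pot's 66 mm foot stands in it.
- keeper_bolt (a joint): Slide of the steel keeper bolt on top of the lid, m: 0 = fully home (its 7 mm rod stands 18 mm into the eye at the end of the latch arm and stops the latch from turning), 0.030 = fully drawn. It draws along the case's +x, away from the robot, is a plain friction slide of about 1 N and stays where left.
- bolt_knob (a point): Middle of the black grip of the bolt's knob, an upright cylinder 15 mm in diameter and 24 mm tall (12 mm above and below this point) on a thinner stem; nothing else within 25 mm of the grip at its height. Moves with the bolt and the lid; bolt home and lid shut it is at case x 0, y -58, z 151.5 mm.
- turn_latch (a joint): Turn of the latch arm about its vertical pivot on the ledge, rad: 0 = arm points to case +x and lies over the lid's front edge (lid held down), 1.57 = arm lies along the ledge to case +y (lid free), counter-clockwise from above; range 0 to 1.6. Friction only, about 1 N at the knob; stays where left. With the bolt home it cannot turn. The eye is 13 mm wide, so the bolt enters it again only when the latch is turned back to within about 0.05 of 0.
- latch_knob (a point): Middle of the red grip of the latch's knob, an upright cylinder 16 mm in diameter, 24 mm tall (12 mm above and below) on a thinner stem, 30 mm along the arm from the pivot; latch shut it is at case x -76, y -58, z 151 mm. The eye at the arm's end is lower (top at z 139 mm).
- latch_pivot (a point): Pivot of the latch on the ledge, at the underside of the arm (case x -106, y -58, z 114 mm). The arm reaches 60 mm from it and sweeps 4 mm above the ledge and the shut lid, so the lid must be fully down to let it pass.
- case_lid (a joint): Angle of the lid, rad: 0 = shut, positive = opened upward and back about the hinge, range 0 to 1.75; raised upright its front edge stands 278 mm above the table. Stiff friction hinge: the lid stays at any angle, and takes about 5 N at the handle to lift and 1 to 4 N to lower.
- lid_handle (a point): Middle of the bar of the lid's bow handle: round steel bar 9 mm in diameter along case y, 50 mm long, 32 mm above the lid's top face; lid shut it is at case x -50, y 45, z 142 mm (28 mm from the lid's front edge). It moves with the lid, ending behind the raised lid.
- lid_hinge (a point): Middle of the hinge line, which runs along case y (case x 90, z 110 mm). The lid is 168 mm from here to its front edge, 200 mm wide, 8 mm thick, its top face level with this point when shut.
- pot_a: Widest pot, terracotta with a white band: round, open at the top, 44 mm tall, 70 mm in diameter at the rim, 66 mm at the foot, wall 2.5 mm, bottom 4 mm, about 0.15 kg. Origin at the centre of its underside, z up its axis. Always there.
- pot_b: Second pot, blue with a white band: 55 mm tall, 60 mm at the rim, 56 mm at the foot, wall 2.5 mm, bottom 4 mm. Origin at the centre of its underside. May be absent. Each pot drops into any wider one with at least 2.5 mm of room all round until its foot stands on that one's bottom, and its rim then stands at least 15 mm above the other's.
- pot_c: Third pot, white with a blue band: 66 mm tall, 50 mm at the rim, 46 mm at the foot, wall 2.5 mm, bottom 4 mm. Origin at the centre of its underside. May be absent. The pots stand in a row on the strip of table behind the soap boxes, whose raised lids reach back to world x 0.53 (0.17 m high); the bench behind begins at world x 0.73 (top 0.15 m high).
- pot_d: Narrowest pot, yellow with a white band: 77 mm tall, 40 mm at the rim, 36 mm at the foot, wall 2.5 mm, bottom 4 mm. Origin at the centre of its underside. May be absent.
- secateurs: Red-handled secateurs lying near the front edge; leave alone.
- toadstool: Small red ceramic toadstool, 62 mm wide, 80 mm tall, behind the case; leave alone.
- mug: White mug, 83 mm tall, 74 mm wide, handle apart, at the left end of the table; leave alone.
- matchbox: Matchbox, 36 x 55 x 16 mm, behind the case; leave alone.
- tealight: Tealight, 38 mm, right of the case; leave alone.

How it is judged:
On the way, in this order (a step that is already met when the one before it is completed fails the run):
1. the keeper bolt is drawn clear of the latch's eye (value of joint keeper_bolt above 0.021 m), for 0.2 s.
2. the turn latch is swung clear of the lid (value of joint turn_latch above 1.1 rad), for 0.2 s.
3. the lid is lifted well up (value of joint case_lid above 1.2 rad), for 0.2 s.
4. all the pots that are there stand upright in the ring, nested in size order, with the lid still up (horizontal distance between pot_a and cradle below 0.008 m and z of pot_a in the frame of cradle below 0.004 m and angle between each of pot_a, pot_b, pot_c, pot_d's own z axis and vertical below 0.12 rad and horizontal distance between pot_b and pot_a below 0.007 m and z of pot_b in the frame of pot_a below 0.0075 m and horizontal distance between pot_c and pot_a below 0.013 m and z of pot_c in the frame of pot_a below 0.0115 m and horizontal distance between pot_c and pot_b below 0.007 m and z of pot_c in the frame of pot_b below 0.0075 m and horizontal distance between pot_d and pot_a below 0.019 m and z of pot_d in the frame of pot_a below 0.0155 m and horizontal distance between pot_d and pot_b below 0.013 m and z of pot_d in the frame of pot_b below 0.0115 m and horizontal distance between pot_d and pot_c below 0.007 m and z of pot_d in the frame of pot_c below 0.0075 m and linear speed of each of pot_a, pot_b, pot_c, pot_d below 0.03 m/s and value of joint case_lid above 0.5 rad), for 0.3 s.
5. the lid is shut over them (value of joint case_lid below 0.025 rad), for 0.2 s.
6. the turn latch is back over the lid (value of joint turn_latch below 0.12 rad and value of joint case_lid below 0.025 rad), for 0.2 s.
7. the keeper bolt is home again (all of step 6 and value of joint keeper_bolt below 0.006 m), for 0.2 s.
At the end, for the whole second after the job is handed in: Lid shut (under 0.025 rad), turn latch over it (under 0.12 rad), bolt home (under 6 mm); the widest pot stands in the ring within 8 mm of its centre, every other pot that is there stands upright (tilt under 0.12 rad) on the bottom of the next wider one, at rest (all of step 7 and horizontal distance between pot_a and cradle below 0.008 m and z of pot_a in the frame of cradle below 0.004 m and angle between each of pot_a, pot_b, pot_c, pot_d's own z axis and vertical below 0.12 rad and horizontal distance between pot_b and pot_a below 0.007 m and z of pot_b in the frame of pot_a below 0.0075 m and horizontal distance between pot_c and pot_a below 0.013 m and z of pot_c in the frame of pot_a below 0.0115 m and horizontal distance between pot_c and pot_b below 0.007 m and z of pot_c in the frame of pot_b below 0.0075 m and horizontal distance between pot_d and pot_a below 0.019 m and z of pot_d in the frame of pot_a below 0.0155 m and horizontal distance between pot_d and pot_b below 0.013 m and z of pot_d in the frame of pot_b below 0.0115 m and horizontal distance between pot_d and pot_c below 0.007 m and z of pot_d in the frame of pot_c below 0.0075 m and linear speed of each of pot_a, pot_b, pot_c, pot_d below 0.03 m/s); the robot touches nothing.
It fails at once if the secateurs is moved more than 40 mm (distance of secateurs from where it was at the start of the episode above 0.04 m).
It fails at once if the toadstool is moved more than 40 mm (distance of toadstool from where it was at the start of the episode above 0.04 m).
It fails at once if the mug is moved more than 40 mm (distance of mug from where it was at the start of the episode above 0.04 m).
It fails at once if the matchbox is moved more than 40 mm (distance of matchbox from where it was at the start of the episode above 0.04 m).
It fails at once if the tealight is moved more than 40 mm (distance of tealight from where it was at the start of the episode above 0.04 m).
Of pot_b, pot_c, pot_d only 1 to 3 are there at a start; the rules pass over those that are not, and their reading is None.
At some moment in a run one of pot_a, pot_b, pot_c may be knocked a few centimetres aside while the robot is not near it.
It also fails if it takes over 210 s, if anything falls off the work surface, if the arm or the gripper's body presses on something with over 40 N, if the wrist force passes 120 N, or if a joint passes its speed limit or range.

## Working session

There is one attempt and no reset: what is moved stays moved. The work goes in short steps, Python scripts to look and compute and a tool call to move; the robot and the scene stay as the last step left them, time stands still between calls to the robot, and variables do not carry over. Pictures are saved under pics/ and viewed, at most 14 in all, crops included, and the job is handed in when it is done.

Besides the shell and the picture viewer there is one more tool, called after "Emit:" as a command line: name --pt "numbers of a row" for each row, then --argument value for the rest. arm_command: Moves the arm, as the interface text tells. Its arguments: {"type":"object","properties":{"rows":{"type":"array"},"claw":{"type":"number"},"grip_force":{"type":"number"}},"required":["rows"]}

```bash
mkdir -p pics; ls; cat > h.py <<'E'
import numpy as np,cv2
from scipy.spatial.transform import Rotation as R
from rig import ctrl
def cam(n):
    m=ctrl.camera_model(n); K=np.array(m["camera_matrix"],float); d=np.array(m["dist_coeffs"],float)
    e=np.array(m["eye"],float); a=np.array(m["attitude"],float)
    A=R.from_quat(a).as_matrix() if a.size==4 else a.reshape(3,3)
    return K,d,e,A
def ray(n,uv):
    K,d,e,A=cam(n); p=cv2.undistortPoints(np.array([[uv]],float),K,d)[0,0]
    v=A@np.array([p[0],-p[1],-1]); return e,v/np.linalg.norm(v)
def onz(n,uv,z):
    e,v=ray(n,uv); return e+v*(z-e[2])/v[2]
def proj(n,P):
    K,d,e,A=cam(n); c=(np.atleast_2d(P)-e)@A; c=c*[1,-1,-1]
    return cv2.projectPoints(c,np.zeros(3),np.zeros(3),K,d)[0][:,0]
def tri(uv1,uv2,n1="scene",n2="top"):
    a,u=ray(n1,uv1);b,v=ray(n2,uv2)
    s=np.linalg.lstsq(np.stack([u,-v],1),b-a,rcond=None)[0]
    p,q=a+u*s[0],b+v*s[1]; return (p+q)/2,np.linalg.norm(p-q)
def snap(n,f):
    im=ctrl.snapshot(n); cv2.imwrite(f"pics/{f}.png",im[:,:,::-1]); return im
def blobs(im,lo,hi,amin=30):
    h=cv2.cvtColor(im,cv2.COLOR_RGB2HSV); m=cv2.inRange(h,np.array(lo),np.array(hi))
    n,l,s,c=cv2.connectedComponentsWithStats(m)
    return [(s[i].tolist(),c[i].round(1).tolist()) for i in range(1,n) if s[i][4]>=amin]
def st():
    s=ctrl.get_state(); r=R.from_quat(s["tool_rot"]).as_matrix()
    print("t",round(s["time"],2),"p",np.round(s["eef_pos"],4),"x",r[:,0].round(3),"y",r[:,1].round(3),"z",r[:,2].round(3),"w",round(s["width"],4),"F",np.round(s["contact_force"],1),"g",s["grasp_force"],"q",np.round(s["joint_positions"],2)); return s,r
def rel(P,yaw=None):
    s,r=st(); print("shift",(r.T@(np.array(P)-s["eef_pos"])).round(4))
E
python3 - <<'E'
from h import *
st()
for n in("scene","top"):
    snap(n,n+"0"); K,d,e,A=cam(n); print(n,K.round(1).tolist(),d,e.round(3),A.round(3).tolist())
E
```

```text
pics
t 0.0 p [0.2187 0.5312 0.2304] x [-0.925  0.381  0.   ] y [ 0.381  0.925 -0.002] z [-0.001 -0.001 -1.   ] w 0.0855 F [-0.5 -0.   0.4] g 0.0 q [ 0.97  0.18  1.61  0.    1.35 -0.21]
scene [[467.8, 0.0, 319.7], [0.0, 467.8, 189.5], [0.0, 0.0, 1.0]] [0.04662758 0.         0.         0.         0.        ] [-0.359 -0.768  1.225] [[0.665, 0.52, -0.536], [-0.746, 0.477, -0.464], [0.015, 0.708, 0.706]]
top [[378.8, 0.0, 318.6], [0.0, 378.8, 203.0], [0.0, 0.0, 1.0]] [-0.0654476  0.         0.         0.         0.       ] [ 0.314 -0.035  1.35 ] [[-0.0, 0.994, -0.112], [-1.0, 0.001, 0.014], [0.014, 0.112, 0.994]]
```

View pics/scene0.png

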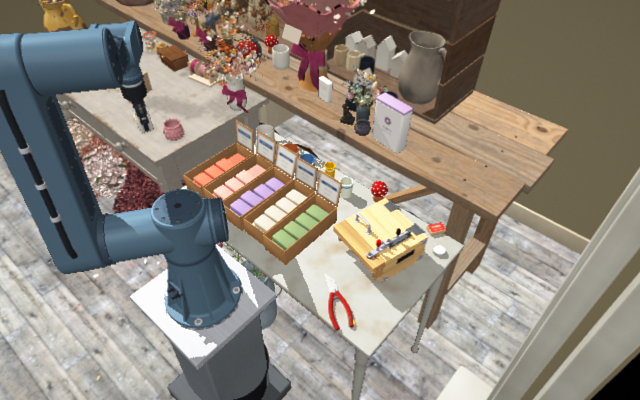

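View pics/top0.png

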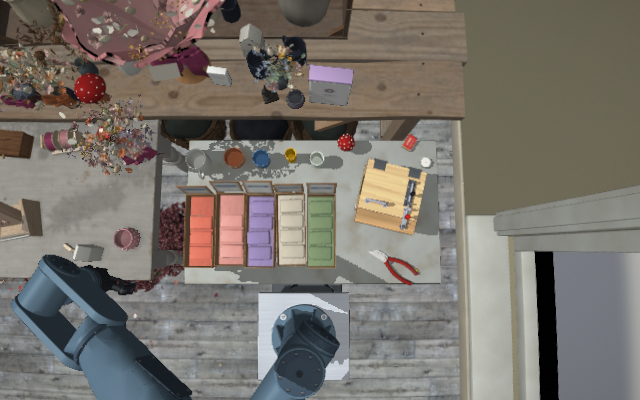

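All four pots are in the top view: terracotta at (234,158), blue (261,158), yellow (290,155) and white (317,158). The case is near (390,195), turned slightly, with the red latch knob near (407,216). The mug is at (196,160).

```bash
python3 - <<'E'
import cv2,numpy as np
a=cv2.imread("pics/scene0.png")[190:290,320:460]; b=cv2.imread("pics/top0.png")[130:250,340:450]
a=cv2.resize(a,(560,400),interpolation=cv2.INTER_CUBIC); b=cv2.resize(b,None,fx=5,fy=5,interpolation=cv2.INTER_CUBIC)
cv2.imwrite("pics/c0.png",a); cv2.imwrite("pics/c1.png",b)
from h import *
for n in("scene","top"):
    im=cv2.imread(f"pics/{n}0.png")[:,:,::-1]
    print(n,"red",[x for x in blobs(im,(0,170,100),(6,255,255),8) if x[1][0]>330], "yellow",blobs(im[130:200],(20,180,120),(32,255,255),8),"blue",blobs(im[130:200],(100,130,60),(115,255,255),8),"terra",blobs(im[130:200],(4,120,60),(14,230,220),20))
E
```

```text
scene red [([372, 181, 15, 16, 139], [378.5, 188.5]), ([429, 223, 16, 9, 52], [436.4, 227.4]), ([377, 240, 4, 7, 23], [378.3, 242.7]), ([329, 293, 10, 37, 137], [332.1, 310.9]), ([335, 292, 18, 35, 122], [345.4, 307.3])] yellow [([324, 32, 11, 9, 69], [329.3, 35.7]), ([325, 41, 9, 6, 29], [330.1, 43.0])] blue [([301, 24, 13, 9, 82], [308.1, 27.4])] terra [([283, 13, 16, 10, 87], [291.7, 16.9]), ([82, 15, 8, 9, 33], [85.9, 19.5]), ([183, 15, 91, 54, 1129], [228.5, 40.8]), ([267, 42, 30, 28, 214], [283.4, 57.0]), ([299, 56, 19, 14, 69], [307.0, 63.5]), ([224, 60, 17, 10, 55], [233.1, 65.5]), ([373, 64, 10, 6, 33], [377.2, 67.5])]
top red [([338, 135, 14, 16, 124], [344.9, 142.2]), ([408, 135, 9, 5, 15], [412.1, 136.8]), ([404, 142, 7, 7, 10], [406.7, 145.5]), ([405, 215, 5, 4, 17], [407.1, 216.4]), ([388, 257, 24, 12, 62], [398.9, 261.6]), ([385, 262, 26, 23, 96], [396.8, 274.5])] yellow [([285, 18, 11, 14, 54], [290.6, 25.3])] blue [([253, 20, 16, 16, 183], [260.5, 27.4])] terra [([0, 0, 24, 26, 513], [10.2, 12.4]), ([96, 0, 10, 11, 51], [101.4, 6.0]), ([88, 4, 7, 7, 25], [90.5, 7.2]), ([116, 7, 11, 7, 27], [121.4, 10.4]), ([117, 18, 9, 10, 54], [121.5, 22.4]), ([224, 18, 19, 20, 287], [233.2, 27.1]), ([101, 24, 6, 6, 20], [103.8, 26.2]), ([191, 66, 23, 4, 92], [202.0, 67.5])]
```

View pics/c0.png

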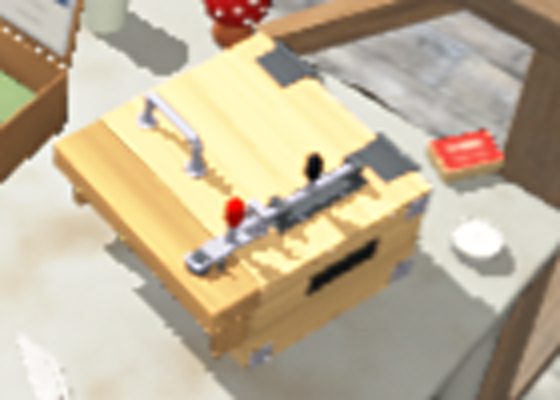

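View pics/c1.png

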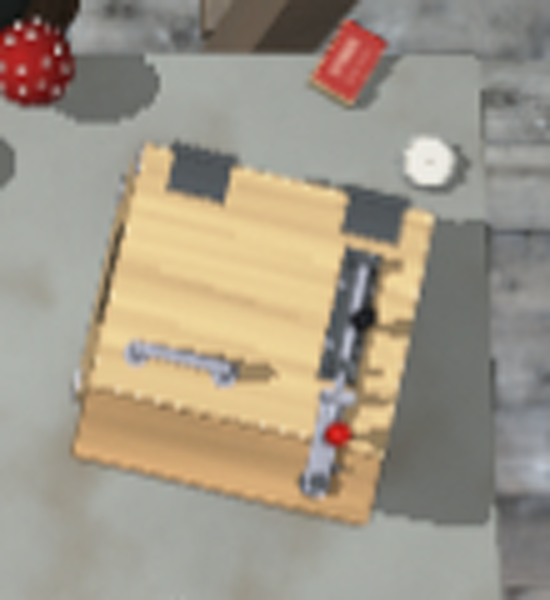

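The crops show the case turned about −14°, with the red knob, the black bolt knob and the bow handle all clear. I'll fit the case pose to the corners and knobs, and measure the pots.

```bash
cat >> h.py <<'E'
def casefit():
    from scipy.optimize import least_squares
    P=np.array([[.09,.1,.11],[.09,-.1,.11],[-.125,.1,.11],[-.125,-.1,.11],[-.076,-.058,.151],[0,-.058,.1515]])
    t=np.array([[145,143],[433,213],[75,455],[368,523],[338,434],[362,318]])/5+[340,130]-.4
    s=np.array([[262,35],[430,188],[53,150],[213,318],[234,212],[314,165]])/4+[320,190]-.4
    def W(p): c,q=np.cos(p[2]),np.sin(p[2]); return P@np.array([[c,-q,0],[q,c,0],[0,0,1]]).T+[p[0],p[1],0]
    f=lambda p: np.r_[(proj("top",W(p))-t).ravel(),(proj("scene",W(p))-s).ravel()]
    r=least_squares(f,[.5,-.25,-.2]); return r.x,f(r.x)
E
python3 - <<'E'
from h import *
p,f=casefit(); print("case",p.round(4),np.degrees(p[2]).round(2)); print(f.reshape(-1,2).round(1).tolist())
c,s=np.cos(p[2]),np.sin(p[2])
w=lambda x,y,z:(np.array([p[0]+c*x-s*y,p[1]+s*x+c*y,z]).round(4))
for n,q in dict(bolt=(0,-.058,.1515),red=(-.076,-.058,.151),handle=(-.05,.045,.142),cradle=(.006,0,.008),pivot=(-.106,-.058,.114)).items(): print(n,w(*q))
# rim plane circles in top view
im=cv2.imread("pics/top0.png")
b=im[140:175,180:335]; cv2.imwrite("pics/c2.png",cv2.resize(b,None,fx=5,fy=5,interpolation=cv2.INTER_CUBIC))
b=cv2.imread("pics/scene0.png")[125:205,240:360]; cv2.imwrite("pics/c3.png",cv2.resize(b,None,fx=6,fy=6,interpolation=cv2.INTER_CUBIC))
E
```

```text
case [ 0.4941 -0.297  -0.2322] -13.3
[[0.3, 0.2], [0.5, -0.0], [0.3, 0.2], [0.8, 0.5], [0.5, -0.0], [0.5, 0.2], [-0.6, -0.9], [0.0, -0.5], [-0.6, -2.0], [0.2, -0.5], [0.0, 0.1], [-0.4, 0.5]]
bolt [ 0.4807 -0.3534  0.1515]
red [ 0.4067 -0.3359  0.151 ]
handle [ 0.4557 -0.2417  0.142 ]
cradle [ 0.4999 -0.2983  0.008 ]
pivot [ 0.3775 -0.329   0.114 ]
```

View pics/c2.png

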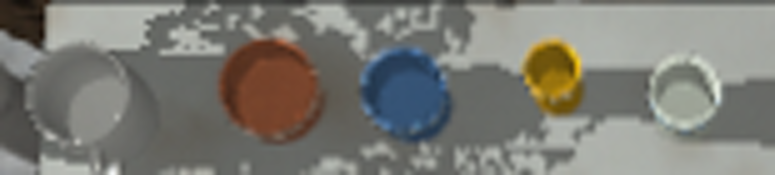

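All four pots' rims are clear in the crop: A (268,88), B (403,88), D (552,70) and C (684,92). I'll work out their positions and then start on the bolt.

```bash
python3 - <<'E'
from h import *
for n,c,z in (("A",(268,88),.044),("B",(403,88),.055),("D",(552,70),.077),("C",(684,92),.066)):
    uv=np.array(c)/5+[180,140]-.4; print(n,onz("top",uv,z).round(4))
rel([.4807,-.3534,.25])
# turn so tool y -> +-case x
s,r=(ctrl.get_state(),None); r=R.from_quat(s["tool_rot"]).as_matrix()
for sg in(1,-1):
  d=sg*np.array([np.cos(-.2322),np.sin(-.2322),0]); v=r.T@d; print("turn",np.arctan2(-v[0],v[1]).round(3))
E
```

```text
A [0.6234 0.2479 0.044 ]
B [0.6208 0.1511 0.055 ]
D [0.6283 0.0458 0.077 ]
C [ 0.6157 -0.0449  0.066 ]
t 0.1 p [0.2188 0.5312 0.2305] x [-0.925  0.381  0.   ] y [ 0.381  0.925 -0.002] z [-0.001 -0.001 -1.   ] w 0.0856 F [-0.   1.2  0.7] g 0.0 q [ 0.97  0.18  1.61  0.    1.35 -0.21]
shift [-0.5792 -0.7182 -0.0186]
turn 1.412
turn -1.729
```

View pics/c3.png

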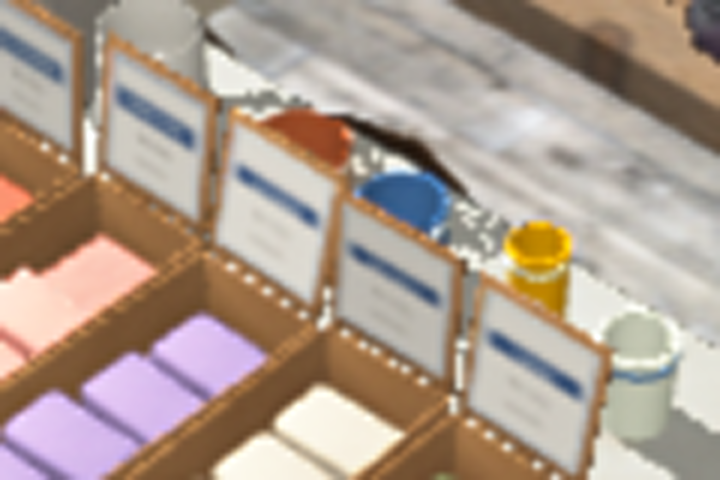

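The terracotta, blue, yellow and white pots are in the row behind the soap lids. Moving above the bolt.

Emit:
arm_command --pt "-0.579 -0.718 -0.02 1.412" --pt "-0.579 -0.718 -0.02 1.412" --pt "-0.579 -0.718 -0.02 1.412" --pt "-0.579 -0.718 -0.02 1.412" --pt "-0.579 -0.718 -0.02 1.412" --pt "-0.579 -0.718 -0.02 1.412" --pt "-0.579 -0.718 -0.02 1.412" --pt "-0.579 -0.718 -0.02 1.412" --pt "-0.579 -0.718 -0.02 1.412" --pt "-0.579 -0.718 -0.02 1.412" --pt "-0.579 -0.718 -0.02 1.412" --pt "-0.579 -0.718 -0.02 1.412" --pt "-0.579 -0.718 -0.02 1.412" --pt "-0.579 -0.718 -0.02 1.412" --pt "-0.579 -0.718 -0.02 1.412" --pt "-0.579 -0.718 -0.02 1.412" --pt "-0.579 -0.718 -0.02 1.412" --pt "-0.579 -0.718 -0.02 1.412" --pt "-0.579 -0.718 -0.02 1.412" --pt "-0.579 -0.718 -0.02 1.412" --claw 45

```text
time: 1.77
eef_pos: [0.4554, -0.2693, 0.2489]
tool_rot: [0.784, 0.62, -0.0, -0.0]
contact_force: [1.0, 0.4, 0.1]
width: 0.0383
grasp_force: 0.0
```

```bash
python3 - <<'E'
from h import *
rel([.4807,-.3534,.25])
E
```

```text
t 1.77 p [ 0.4554 -0.2693  0.2489] x [0.231 0.973 0.   ] y [ 0.973 -0.231 -0.001] z [-0.     0.001 -1.   ] w 0.0383 F [1.  0.4 0.1] g 0.0 q [-0.76  0.06  1.7   0.    1.38 -0.53]
shift [-0.076   0.044  -0.0012]
```

Emit:
arm_command --pt "-0.076 0.044 0" --pt "-0.076 0.044 0" --pt "-0.076 0.044 0" --pt "-0.076 0.044 0.03" --pt "-0.076 0.044 0.06" --pt "-0.076 0.044 0.08" --pt "-0.076 0.044 0.1" --pt "-0.076 0.044 0.112" --pt "-0.076 0.044 0.112"

```text
$.rows[0]: bad value
```

Emit:
arm_command --pt "-0.076 0.044 0 0" --pt "-0.076 0.044 0 0" --pt "-0.076 0.044 0 0" --pt "-0.076 0.044 0.03 0" --pt "-0.076 0.044 0.06 0" --pt "-0.076 0.044 0.08 0" --pt "-0.076 0.044 0.1 0" --pt "-0.076 0.044 0.112 0" --pt "-0.076 0.044 0.112 0"

```text
time: 2.52
eef_pos: [0.4792, -0.3494, 0.1339]
tool_rot: [0.784, 0.621, -0.0, -0.003]
contact_force: [-1.0, -0.0, -0.6]
width: 0.0384
grasp_force: 0.0
```

Emit:
arm_command --pt "0 0 0 0" --pt "0 0 0 0" --pt "0 0 0 0" --pt "0 0 0 0" --pt "0 0 0 0" --pt "0 0 0 0" --claw 8 --grip_force 20

```text
time: 3.02
eef_pos: [0.4815, -0.3518, 0.1387]
tool_rot: [0.784, 0.621, 0.0, 0.001]
contact_force: [-0.2, 1.1, 4.5]
width: 0.0143
grasp_force: 21.2
```

Emit:
arm_command --pt "0 0.008 0 0" --pt "0 0.016 0 0" --pt "0 0.024 0 0" --pt "0 0.029 0 0" --pt "0 0.029 0 0" --pt "0 0.029 0 0" --pt "0 0.029 0 0"

```text
time: 3.6
eef_pos: [0.509, -0.3585, 0.1387]
tool_rot: [0.784, 0.621, -0.001, 0.0]
contact_force: [-5.2, 1.9, 9.6]
width: 0.0141
grasp_force: 21.7
```

```bash
python3 - <<'E'
from h import *
st(); snap("top","t1"); im=cv2.imread("pics/t1.png")[130:250,340:450]; cv2.imwrite("pics/t1c.png",cv2.resize(im,None,fx=5,fy=5,interpolation=cv2.INTER_CUBIC))
E
```

```text
t 3.6 p [ 0.509  -0.3585  0.1387] x [ 0.23   0.973 -0.001] y [ 0.973 -0.23  -0.001] z [-0.001 -0.001 -1.   ] w 0.0141 F [-5.2  1.9  9.6] g 21.74303948879242 q [-0.8   0.38  1.56 -0.    1.21 -0.57]
```

Drawn about 28 mm, up against the stop. Next the red latch knob.

Emit:
arm_command --pt "0 0 0 0" --pt "0 0 0 0" --pt "0 0 0 0" --pt "0 0 -0.03 0" --pt "0 0 -0.06 0" --pt "-0.001 -0.04 -0.06 0" --pt "-0.001 -0.08 -0.06 0" --pt "-0.001 -0.105 -0.06 0" --pt "-0.001 -0.105 -0.06 0" --pt "-0.001 -0.105 -0.03 0" --pt "-0.001 -0.105 -0.006 0" --pt "-0.001 -0.105 -0.006 0" --pt "-0.001 -0.105 -0.006 0" --claw 40

```text
time: 4.73
eef_pos: [0.4064, -0.334, 0.1423]
tool_rot: [0.784, 0.621, 0.0, -0.002]
contact_force: [0.5, -0.1, 0.8]
width: 0.0343
grasp_force: 0.0
```

Emit:
arm_command --pt "0 0 0 0" --pt "0 0 0 0" --pt "0 0 0 0" --pt "0 0 0 0" --pt "0 0 0 0" --pt "0 0 0 0" --claw 8

```text
time: 5.23
eef_pos: [0.4058, -0.3351, 0.1447]
tool_rot: [0.784, 0.621, -0.001, -0.001]
contact_force: [-6.5, 1.2, 2.2]
width: 0.0152
grasp_force: 20.7
```

Emit:
arm_command --pt "0.003 0 0 0" --pt "0.006 -0.001 0 0" --pt "0.009 -0.001 0 0" --pt "0.012 -0.002 0 0" --pt "0.0145 -0.004 0 0" --pt "0.017 -0.005 0 0" --pt "0.0195 -0.007 0 0" --pt "0.0215 -0.009 0 0" --pt "0.0235 -0.0115 0 0" --pt "0.025 -0.014 0 0" --pt "0.0265 -0.0165 0 0" --pt "0.028 -0.019 0 0" --pt "0.029 -0.022 0 0" --pt "0.0295 -0.025 0 0" --pt "0.03 -0.0275 0 0" --pt "0.03 -0.029 0 0" --pt "0.03 -0.029 0 0" --pt "0.03 -0.029 0 0"

```text
time: 6.73
eef_pos: [0.3889, -0.2955, 0.1451]
tool_rot: [0.784, 0.621, 0.004, 0.0]
contact_force: [12.4, 15.9, 8.2]
width: 0.0146
grasp_force: 21.4
```

```bash
python3 - <<'E'
from h import *
rel([.4557,-.2417,.2])
E
```

```text
t 6.73 p [ 0.3889 -0.2955  0.1451] x [0.229 0.973 0.006] y [ 0.973 -0.229  0.006] z [ 0.007  0.005 -1.   ] w 0.0146 F [12.4 15.9  8.2] g 21.448423862457275 q [-0.9   0.08  1.9   0.01  1.15 -0.67]
shift [ 0.068   0.053  -0.0542]
```

Emit:
arm_command --pt "0 0 0 0" --pt "0 0 0 0" --pt "0 0 0 0" --pt "0 0 -0.03 0" --pt "0 0 -0.055 0" --pt "0.03 0.025 -0.055 0" --pt "0.068 0.053 -0.055 0" --pt "0.068 0.053 -0.055 0" --pt "0.068 0.053 -0.055 0" --pt "0.068 0.053 -0.055 0" --claw 42

```text
time: 7.57
eef_pos: [0.4523, -0.2448, 0.1981]
tool_rot: [0.784, 0.621, -0.0, -0.0]
contact_force: [-0.8, -0.3, -0.2]
width: 0.036
grasp_force: 0.0
```

```bash
python3 - <<'E'
from h import *
rel([.4557,-.2417,.13])
a=cv2.cvtColor(snap("scene","s2"),cv2.COLOR_RGB2BGR)[185:290,320:460]; b=cv2.cvtColor(snap("top","t2"),cv2.COLOR_RGB2BGR)[145:250,340:450]
cv2.imwrite("pics/c4.png",np.hstack([cv2.resize(a,(520,390),interpolation=3),cv2.resize(b,(400,390),interpolation=3)])[:,:800])
for n in("s2","t2"):
  im=cv2.imread(f"pics/{n}.png")[:,:,::-1]; print(blobs(im,(0,170,100),(6,255,255),4)[-8:])
E
```

```text
t 7.57 p [ 0.4523 -0.2448  0.1981] x [ 0.229  0.973 -0.   ] y [ 0.973 -0.229 -0.001] z [-0.001  0.    -1.   ] w 0.036 F [-0.8 -0.3 -0.2] g 0.0 q [-0.73  0.08  1.79 -0.    1.27 -0.5 ]
shift [0.0038 0.0027 0.0681]
[([45, 142, 5, 6, 15], [46.5, 145.0]), ([382, 186, 5, 9, 20], [384.2, 190.4]), ([377, 194, 4, 3, 9], [378.7, 195.1]), ([439, 223, 6, 7, 18], [441.7, 226.3]), ([429, 225, 6, 7, 18], [431.3, 227.8]), ([363, 237, 5, 7, 24], [365.0, 239.6]), ([329, 293, 10, 37, 132], [332.1, 310.8]), ([335, 292, 18, 35, 114], [345.4, 307.2])]
[([74, 74, 24, 28, 448], [85.8, 87.0]), ([338, 135, 15, 16, 129], [345.1, 142.3]), ([408, 135, 8, 5, 14], [411.9, 136.7]), ([404, 142, 6, 7, 9], [406.3, 145.3]), ([395, 220, 4, 4, 11], [396.2, 221.5]), ([388, 258, 20, 8, 48], [397.0, 260.7]), ([385, 262, 5, 5, 15], [387.1, 264.2])]
```

View pics/c4.png

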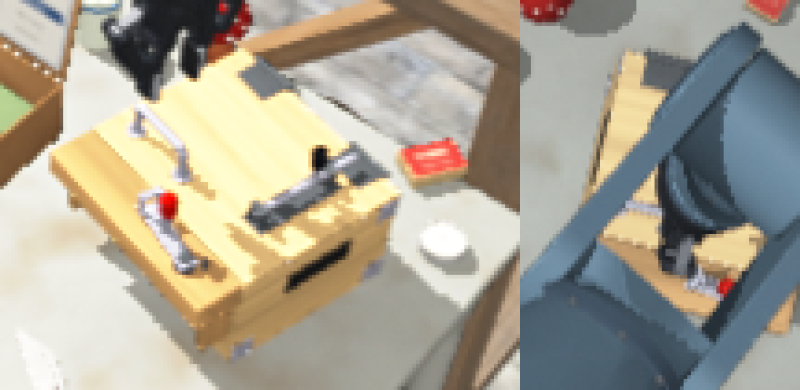

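The latch now lies along the ledge and the bolt is drawn (red knob scene 365,240; top 396,221). Going onto the handle.

Emit:
arm_command --pt "0.004 0.003 0.02 0" --pt "0.004 0.003 0.04 0" --pt "0.004 0.003 0.06 0" --pt "0.004 0.003 0.068 0" --pt "0.004 0.003 0.068 0" --pt "0.004 0.003 0.068 0"

```text
time: 8.17
eef_pos: [0.4559, -0.2424, 0.1305]
tool_rot: [0.785, 0.62, -0.0, -0.0]
contact_force: [-0.6, 0.2, 0.1]
width: 0.0359
grasp_force: 0.0
```

Emit:
arm_command --pt "0 0 0 0" --pt "0 0 0 0" --pt "0 0 0 0" --pt "0 0 0 0" --pt "0 0 0 0" --pt "0 0 0 0" --pt "0 0 0 0" --claw 2 --grip_force 30

```text
time: 8.75
eef_pos: [0.4549, -0.2421, 0.1316]
tool_rot: [0.784, 0.621, -0.001, -0.001]
contact_force: [-10.1, 1.1, 7.1]
width: 0.0075
grasp_force: 29.4
```

```bash
python3 - <<'E'
from h import *
p,e=tri((365,239.6),(396.2,221.5)); d=p-[.3775,-.329,0]; print(p.round(4),e.round(4),"latch",np.arctan2(d[1],d[0])+.232)
st()
E
```

```text
[ 0.3909 -0.2993  0.149 ] 0.0011 latch 1.3787695607432024
t 8.75 p [ 0.4549 -0.2421  0.1316] x [ 0.229  0.973 -0.001] y [ 0.973 -0.229 -0.003] z [-0.003 -0.001 -1.   ] w 0.0075 F [-10.1   1.1   7.1] g 29.410331547260284 q [-0.72  0.17  1.84 -0.    1.14 -0.49]
```

Latch at 1.38 rad, which is clear. Raising the lid along its arc.

Emit:
arm_command --pt "0 0.004 -0.014 0" --pt "0 0.009 -0.027 0" --pt "0 0.0155 -0.04 0" --pt "0 0.0235 -0.052 0" --pt "0 0.0325 -0.063 0" --pt "0 0.0425 -0.0735 0" --pt "0 0.0535 -0.0825 0" --pt "0 0.0655 -0.0905 0" --pt "0 0.078 -0.0975 0" --pt "0 0.0915 -0.103 0" --pt "0 0.105 -0.1075 0" --pt "0 0.119 -0.11 0" --pt "0 0.1335 -0.1115 0" --pt "0 0.1475 -0.1115 0" --pt "0 0.162 -0.11 0" --pt "0 0.169 -0.109 0" --pt "0 0.169 -0.109 0" --pt "0 0.169 -0.109 0"

```text
time: 10.25
eef_pos: [0.6224, -0.2823, 0.2418]
tool_rot: [0.784, 0.62, 0.0, 0.003]
contact_force: [3.3, -5.6, 4.8]
width: 0.0076
grasp_force: 30.2
```

```bash
python3 - <<'E'
from h import *
st(); snap("scene","s3")
E
```

```text
t 10.25 p [ 0.6224 -0.2823  0.2418] x [ 0.23   0.973 -0.003] y [ 0.973 -0.23   0.005] z [ 0.004 -0.004 -1.   ] w 0.0076 F [ 3.3 -5.6  4.8] g 30.193065404891968 q [-0.6   0.41  1.3  -0.    1.43 -0.37]
```

View pics/s3.png

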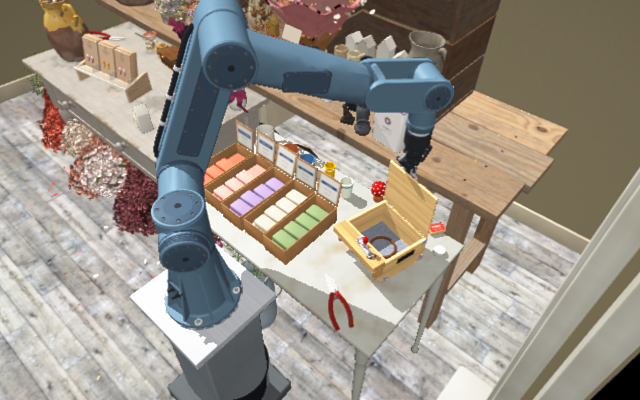

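The lid stands upright and the case interior and ring are visible near (383,243). Releasing and moving over to pot A.

Emit:
arm_command --pt "0 0 0 0" --pt "0 0 0 0" --pt "0 0 0 0" --pt "0 0 0 0" --pt "0 0 -0.03 0" --pt "0 0 -0.06 0" --pt "0 0 -0.08 0" --pt "0 0 -0.08 0" --claw 26

```text
time: 10.97
eef_pos: [0.6225, -0.2814, 0.3256]
tool_rot: [0.784, 0.621, 0.001, 0.004]
contact_force: [0.6, 1.1, 1.2]
width: 0.0221
grasp_force: 0.0
```

Emit:
arm_command --pt "0.516 -0.121 0 0" --pt "0.516 -0.121 0 0" --pt "0.516 -0.121 0 0" --pt "0.516 -0.121 0 0" --pt "0.516 -0.121 0 0" --pt "0.516 -0.121 0 0" --pt "0.516 -0.121 0 0" --pt "0.516 -0.121 0 0" --pt "0.516 -0.121 0 0" --pt "0.516 -0.121 0 0" --pt "0.516 -0.121 0 0" --pt "0.516 -0.121 0 0" --pt "0.516 -0.121 0 0" --pt "0.516 -0.121 0 0" --pt "0.516 -0.121 0.03 0" --pt "0.516 -0.121 0.06 0" --pt "0.516 -0.121 0.09 0" --pt "0.516 -0.121 0.12 0" --pt "0.516 -0.121 0.15 0" --pt "0.516 -0.121 0.15 0" --claw 100

```text
time: 12.63
eef_pos: [0.6168, 0.248, 0.1609]
tool_rot: [0.784, 0.62, -0.006, -0.003]
contact_force: [-1.3, -0.7, -0.2]
width: 0.0853
grasp_force: 0.0
```

```bash
python3 - <<'E'
from h import *
snap("top","t3"); snap("scene","s4"); rel([.6234,.2479,.1])
a=cv2.imread("pics/t3.png")[135:245,180:450]; cv2.imwrite("pics/c5.png",cv2.resize(a,(800,326),interpolation=3))
E
```

```text
t 12.73 p [0.6207 0.2489 0.1681] x [ 0.23   0.973 -0.002] y [ 0.973 -0.23  -0.003] z [-0.004 -0.001 -1.   ] w 0.0854 F [0.5 0.3 1. ] g 0.0 q [0.2  0.44 1.4  0.   1.3  0.44]
shift [-0.0003  0.0031  0.0681]
```

View pics/c5.png

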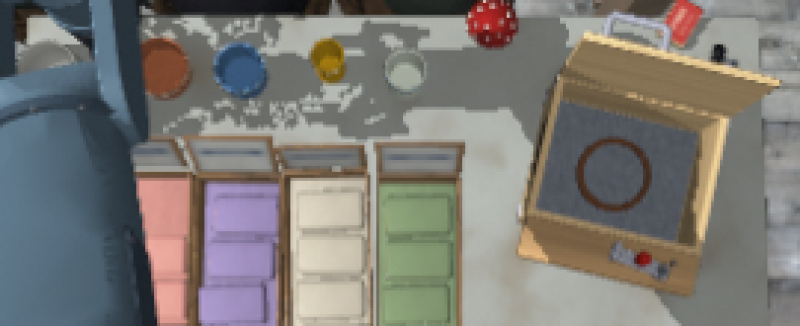

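Nothing has moved. The ring is clear at about (386.6,193.4) in the top view, and the pots are where I measured them. Descending on pot A and checking the ring centre.

Emit:
arm_command --pt "0 0.003 0.03 0" --pt "0 0.003 0.06 0" --pt "0 0.003 0.08 0" --pt "0 0.003 0.1 0" --pt "0 0.003 0.12 0" --pt "0 0.003 0.14 0" --pt "0 0.003 0.156 0" --pt "0 0.003 0.156 0" --pt "0 0.003 0.156 0"

```text
time: 13.48
eef_pos: [0.6253, 0.2488, 0.0142]
tool_rot: [0.784, 0.62, 0.0, 0.0]
contact_force: [0.4, 0.6, -0.1]
width: 0.0856
grasp_force: 0.0
```

```bash
python3 - <<'E'
from h import *
st()
im=cv2.imread("pics/t3.png")[:,:,::-1]; h=cv2.cvtColor(np.ascontiguousarray(im),cv2.COLOR_RGB2HSV)
x0,y0=370,178; sub=h[y0:212,x0:405]
m=((sub[...,0]<20)&(sub[...,1]>60)&(sub[...,2]<150)).astype(np.uint8)
n,l,s,c=cv2.connectedComponentsWithStats(m); i=1+np.argmax(s[1:,4]); print(s[i],c[i])
pts=np.argwhere(l==i)[:,::-1].astype(np.float32); 
hull=cv2.convexHull(pts); e=cv2.fitEllipse(hull); print(e)
for uv in (np.array(e[0])+[x0,y0],s[i][:2]+(s[i][2:4]-1)/2+[x0,y0]): print(onz("top",uv,.015).round(4))
E
```

```text
t 13.48 p [0.6253 0.2488 0.0142] x [0.23  0.973 0.   ] y [ 0.973 -0.23   0.   ] z [ 0.  0. -1.] w 0.0856 F [ 0.4  0.6 -0.1] g 0.0 q [0.2  0.64 1.46 0.   1.04 0.43]
[  5   4  25  24 138] [16.46376812 15.7826087 ]
((16.66931915283203, 15.366753578186035), (24.190053939819336, 24.892932891845703), 105.21099090576172)
[ 0.4997 -0.2964  0.015 ]
[ 0.4992 -0.2976  0.015 ]
```

Emit:
arm_command --pt "0 0 0 0" --pt "0 0 0 0" --pt "0 0 0 0" --pt "0 0 0 0" --pt "0 0 0 0" --pt "0 0 0 0" --claw 60 --grip_force 25

```text
time: 13.98
eef_pos: [0.6264, 0.2491, 0.0162]
tool_rot: [0.784, 0.621, 0.002, 0.001]
contact_force: [-1.7, -1.0, 6.0]
width: 0.069
grasp_force: 28.5
```

Emit:
arm_command --pt "0 0 -0.03 0" --pt "0 0 -0.06 0" --pt "0 0 -0.1 0" --pt "0 0 -0.14 0" --pt "0 0 -0.18 0" --pt "0 0 -0.22 0" --pt "0 0 -0.22 0" --pt "0 0 -0.22 0"

```text
time: 14.65
eef_pos: [0.6269, 0.2493, 0.2388]
tool_rot: [0.784, 0.621, 0.004, 0.002]
contact_force: [-0.5, 0.5, -2.8]
width: 0.0687
grasp_force: 29.7
```

```bash
python3 - <<'E'
from h import *
rel([.4997,-.2977,.23])
snap("scene","s5");snap("top","t5")
for n in("s5","t5"):
  im=cv2.imread(f"pics/{n}.png")[:,:,::-1]; print(n,[b for b in blobs(np.ascontiguousarray(im),(4,130,60),(14,230,220),15) if b[1][0]>215 and b[1][0]<320 and 100<b[1][1]<180])
E
```

```text
t 14.65 p [0.6269 0.2493 0.2388] x [0.23  0.973 0.004] y [ 0.973 -0.23   0.008] z [ 0.009  0.002 -1.   ] w 0.0687 F [-0.5  0.5 -2.8] g 29.67546332452912 q [ 0.2   0.39  1.33 -0.    1.41  0.43]
shift [-0.5616  0.0018  0.0066]
s5 [([281, 95, 17, 13, 176], [288.3, 100.7]), ([280, 107, 17, 9, 101], [288.3, 111.6]), ([260, 156, 8, 9, 18], [263.2, 159.8])]
t5 [([221, 129, 9, 21, 126], [224.5, 138.6]), ([223, 144, 8, 9, 15], [227.1, 148.9])]
```

Emit:
arm_command --pt "-0.5616 0.002 0 0" --pt "-0.5616 0.002 0 0" --pt "-0.5616 0.002 0 0" --pt "-0.5616 0.002 0 0" --pt "-0.5616 0.002 0 0" --pt "-0.5616 0.002 0 0" --pt "-0.5616 0.002 0 0" --pt "-0.5616 0.002 0 0" --pt "-0.5616 0.002 0 0" --pt "-0.5616 0.002 0 0" --pt "-0.5616 0.002 0 0" --pt "-0.5616 0.002 0 0" --pt "-0.5616 0.002 0 0" --pt "-0.5616 0.002 0 0" --pt "-0.5616 0.002 0.02 0" --pt "-0.5616 0.002 0.05 0" --pt "-0.5616 0.002 0.08 0" --pt "-0.5616 0.002 0.1 0" --pt "-0.5616 0.002 0.1 0" --pt "-0.5616 0.002 0.1 0"

```text
time: 16.42
eef_pos: [0.4959, -0.2968, 0.1307]
tool_rot: [0.784, 0.62, -0.0, -0.003]
contact_force: [-0.2, -0.3, -1.2]
width: 0.0688
grasp_force: 29.6
```

```bash
python3 - <<'E'
from h import *
snap("scene","s6"); s,r=st(); rel([.4997,-.2977,.0265])
im=cv2.imread("pics/s6.png")[:,:,::-1]; print([b for b in blobs(np.ascontiguousarray(im),(3,130,50),(14,235,220),12) if 330<b[1][0]<440 and 150<b[1][1]<280])
z=s["eef_pos"][2]-.016
print(proj("scene",[s["eef_pos"]*[1,1,0]+[0,0,z+k] for k in(0,.022,.044)]).round(1))
a=cv2.imread("pics/s6.png")[170:290,320:460]; cv2.imwrite("pics/c6.png",cv2.resize(a,(700,600),interpolation=3))
E
```

```text
t 16.47 p [ 0.4972 -0.2979  0.1328] x [0.23  0.973 0.001] y [ 0.973 -0.23  -0.002] z [-0.001  0.001 -1.   ] w 0.0687 F [-0.  -0.2 -1.8] g 29.648226176504977 q [-0.74  0.3   1.68 -0.    1.17 -0.51]
t 16.47 p [ 0.4972 -0.2979  0.1328] x [0.23  0.973 0.001] y [ 0.973 -0.23  -0.002] z [-0.001  0.001 -1.   ] w 0.0687 F [-0.  -0.2 -1.8] g 29.648226176504977 q [-0.74  0.3   1.68 -0.    1.17 -0.51]
shift [0.0007 0.0026 0.1063]
[([374, 194, 6, 8, 29], [376.0, 197.9]), ([381, 210, 17, 18, 220], [389.0, 219.5]), ([376, 227, 21, 8, 93], [386.0, 231.1]), ([370, 236, 26, 23, 89], [385.4, 245.0])]
[[384.6 226.3]
 [385.4 221.6]
 [386.2 216.8]]
```

View pics/c6.png

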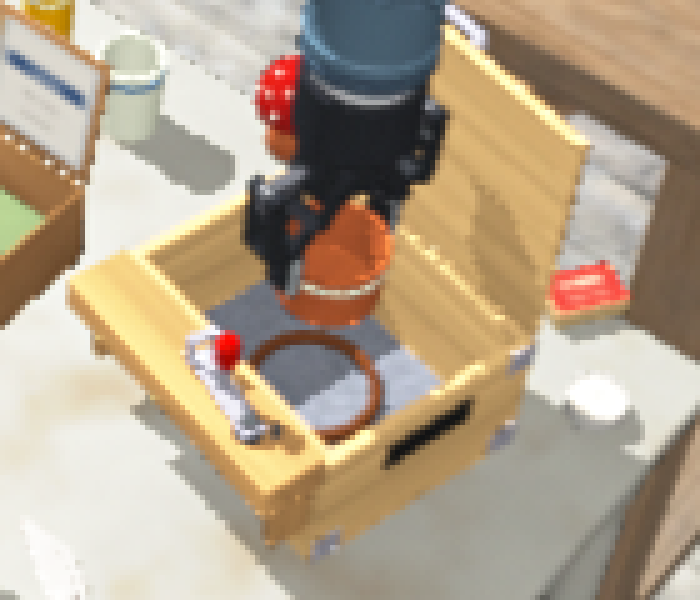

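The held pot matches the projection of the gripper (foot about 385,226), and the ring is empty. Lowering it.

Emit:
arm_command --pt "0.001 0.003 0.03 0" --pt "0.001 0.003 0.055 0" --pt "0.001 0.003 0.075 0" --pt "0.001 0.003 0.085 0" --pt "0.001 0.003 0.092 0" --pt "0.001 0.003 0.097 0" --pt "0.001 0.003 0.102 0" --pt "0.001 0.003 0.106 0" --pt "0.001 0.003 0.106 0" --pt "0.001 0.003 0.106 0"

```text
time: 17.3
eef_pos: [0.5009, -0.2982, 0.0278]
tool_rot: [0.784, 0.621, 0.0, 0.0]
contact_force: [-0.3, -0.6, -1.4]
width: 0.0688
grasp_force: 29.6
```

Emit:
arm_command --pt "0 0 0.002 0" --pt "0 0 0.004 0" --pt "0 0 0.004 0" --pt "0 0 0.004 0"

```text
time: 17.63
eef_pos: [0.5011, -0.2984, 0.0242]
tool_rot: [0.784, 0.621, 0.0, 0.001]
contact_force: [-1.4, 1.2, 3.9]
width: 0.0687
grasp_force: 30.1
```

Emit:
arm_command --pt "0 0 0 0" --pt "0 0 0 0" --pt "0 0 0 0" --pt "0 0 0 0" --pt "0 0 0 0" --pt "0 0 -0.03 0" --pt "0 0 -0.06 0" --pt "0 0 -0.1 0" --pt "0 0 -0.14 0" --pt "0 0 -0.18 0" --pt "0 0 -0.22 0" --pt "0 0 -0.22 0" --claw 100

```text
time: 18.63
eef_pos: [0.5046, -0.3011, 0.2536]
tool_rot: [0.784, 0.621, 0.002, 0.008]
contact_force: [0.9, -0.1, 1.0]
width: 0.0852
grasp_force: 0.0
```

```bash
python3 - <<'E'
from h import *
rel([.6208,.1511,.25])
E
```

```text
t 18.63 p [ 0.5046 -0.3011  0.2536] x [ 0.23   0.973 -0.008] y [ 0.973 -0.229  0.015] z [ 0.013 -0.011 -1.   ] w 0.0852 F [ 0.9 -0.1  1. ] g 0.0 q [-0.74  0.18  1.56  0.    1.38 -0.51]
shift [4.668e-01 9.200e-03 1.000e-04]
```

Emit:
arm_command --pt "0.467 0.009 0 0" --pt "0.467 0.009 0 0" --pt "0.467 0.009 0 0" --pt "0.467 0.009 0 0" --pt "0.467 0.009 0 0" --pt "0.467 0.009 0 0" --pt "0.467 0.009 0 0" --pt "0.467 0.009 0 0" --pt "0.467 0.009 0 0" --pt "0.467 0.009 0 0" --pt "0.467 0.009 0 0" --pt "0.467 0.009 0 0" --pt "0.467 0.009 0 0" --pt "0.467 0.009 0 0" --pt "0.467 0.009 0 0"

```text
time: 19.88
eef_pos: [0.6168, 0.1533, 0.2431]
tool_rot: [0.784, 0.62, -0.0, 0.0]
contact_force: [-0.0, 0.3, 0.5]
width: 0.0856
grasp_force: 0.0
```

```bash
python3 - <<'E'
from h import *
b=snap("top","t7"); a=snap("scene","s7"); rel([.6208,.1511,.1])
im=b; print("terra",[q for q in blobs(im,(3,120,50),(14,235,220),30) if 360<q[1][0]<410 and 170<q[1][1]<215])
print("blue",[q for q in blobs(im,(100,130,60),(115,255,255),20) if 200<q[1][0]<330 and 140<q[1][1]<175],"yel",[q for q in blobs(im,(20,180,120),(32,255,255),10) if 200<q[1][0]<330 and 140<q[1][1]<175])
print("sc blue",[q for q in blobs(a,(100,130,60),(115,255,255),20) if 290<q[1][0]<350 and 130<q[1][1]<185])
c=b[140:175,220:335]; d=b[170:220,355:425]
cv2.imwrite("pics/c7.png",np.vstack([cv2.resize(c,(690,210),interpolation=3),cv2.resize(d,(690,380),interpolation=3)])[:,:,::-1])
E
```

```text
t 19.98 p [0.6168 0.1528 0.2434] x [ 0.232  0.973 -0.   ] y [ 0.973 -0.232  0.   ] z [ 0. -0. -1.] w 0.0852 F [0.1 0.1 0.7] g 0.0 q [ 0.06  0.3   1.43 -0.    1.4   0.29]
shift [-0.0007  0.0042  0.1434]
terra [([375, 182, 25, 24, 372], [387.9, 192.3])]
blue [([258, 150, 11, 16, 137], [262.2, 157.3])] yel [([285, 148, 11, 14, 58], [290.6, 155.4])]
sc blue [([301, 154, 13, 9, 82], [308.1, 157.4])]
```

View pics/c7.png

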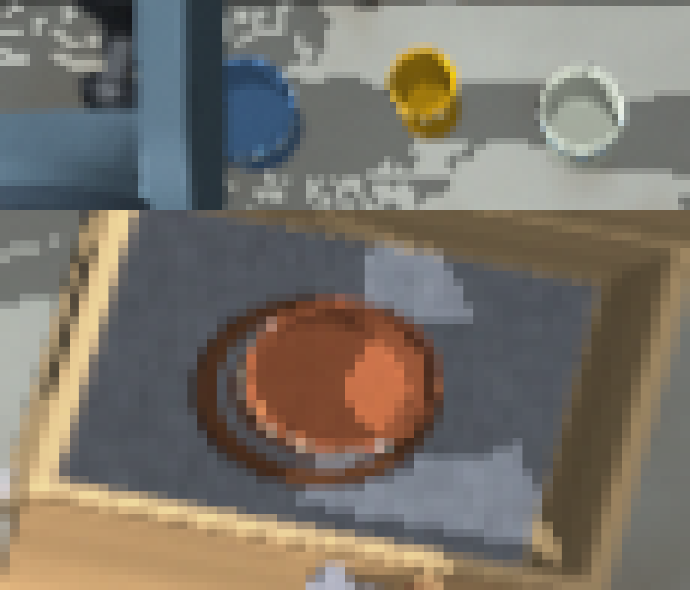

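Pot A is centred in the ring; the offset I see matches the parallax. Blue, yellow and white haven't moved. Taking B by its rim.

Emit:
arm_command --pt "-0.001 0.004 0.04 0" --pt "-0.001 0.004 0.08 0" --pt "-0.001 0.004 0.12 0" --pt "-0.001 0.004 0.15 0" --pt "-0.001 0.004 0.175 0" --pt "-0.001 0.004 0.19 0" --pt "-0.001 0.004 0.201 0" --pt "-0.001 0.004 0.201 0" --pt "-0.001 0.004 0.201 0"

```text
time: 20.73
eef_pos: [0.6207, 0.1517, 0.0426]
tool_rot: [0.785, 0.62, -0.0, 0.0]
contact_force: [-0.1, -0.8, 0.4]
width: 0.0859
grasp_force: 0.0
```

Emit:
arm_command --pt "0 0 0 0" --pt "0 0 0 0" --pt "0 0 0 0" --pt "0 0 0 0" --pt "0 0 0 0" --pt "0 0 0 0" --pt "0 0 0 0" --claw 45

```text
time: 21.32
eef_pos: [0.6217, 0.1525, 0.0448]
tool_rot: [0.784, 0.621, 0.001, 0.001]
contact_force: [-2.7, -1.1, 5.9]
width: 0.0583
grasp_force: 25.6
```

Emit:
arm_command --pt "0 0 -0.02 0" --pt "0 0 -0.05 0" --pt "0 0 -0.09 0" --pt "0 0 -0.13 0" --pt "0 0 -0.17 0" --pt "0 0 -0.2 0" --pt "0 0 -0.2 0"

```text
time: 21.9
eef_pos: [0.6246, 0.153, 0.2527]
tool_rot: [0.784, 0.621, 0.006, 0.004]
contact_force: [2.0, 0.7, -0.5]
width: 0.0585
grasp_force: 27.5
```

```bash
python3 - <<'E'
from h import *
s,r=st(); a=snap("scene","s8"); rel([.501,-.2983,.24])
h=cv2.cvtColor(a,cv2.COLOR_RGB2HSV)
print([q for q in blobs(a,(95,100,40),(118,255,255),15) if 270<q[1][0]<360 and 60<q[1][1]<185])
z=s["eef_pos"][2]-.042
print(proj("scene",[s["eef_pos"]*[1,1,0]+[0,0,z+k] for k in(0,.0275,.055)]).round(1))
c=a[70:170,260:360]; cv2.imwrite("pics/c8.png",cv2.resize(c,(500,500),interpolation=3)[:,:,::-1])
E
```

```text
t 21.9 p [0.6246 0.153  0.2527] x [0.23  0.973 0.004] y [ 0.973 -0.23   0.015] z [ 0.015  0.001 -1.   ] w 0.0585 F [ 2.   0.7 -0.5] g 27.461858288152143 q [ 0.06  0.3   1.41 -0.    1.41  0.29]
t 21.95 p [0.6232 0.1529 0.2487] x [0.23  0.973 0.003] y [ 0.973 -0.23   0.01 ] z [ 0.011  0.001 -1.   ] w 0.0586 F [-0.4 -0.5 -1.9] g 27.448667767457664 q [0.06 0.31 1.42 0.   1.41 0.29]
shift [-0.4672 -0.0154  0.0071]
[([302, 108, 14, 11, 135], [308.1, 113.0]), ([300, 119, 16, 11, 116], [307.5, 124.0])]
[[306.1 124. ]
 [306.1 117.7]
 [306.  111.2]]
```

View pics/c8.png

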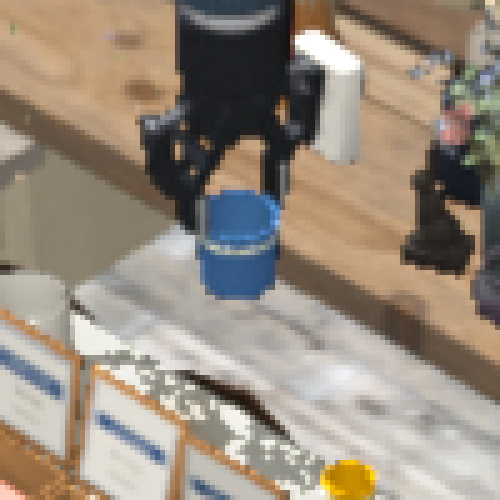

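B is held upright (scene 308,118). Checking its sideways offset in the grip against the first pictures.

```bash
python3 - <<'E'
from h import *
for n,t,s,z in(("B",(260.2,157.2),(307.2,158.3),.055),("D",(290.,153.6),(329.4,165.5),.077),("C",(316.4,158.),(346.6,180.5),.066)):
    print(n,[np.round(x,4) for x in tri(s,t)],onz("top",t,z).round(4),onz("scene",s,z).round(4),proj("scene",[onz("top",t,z)]).round(1))
s=ctrl.get_state(); e=np.array(s["eef_pos"])
# held B: silhouette centre u=307.7, v range 108..130
r=R.from_quat(s["tool_rot"]).as_matrix()
for d in(-.009,-.006,-.003,0,.003): print(d,proj("scene",[e+r[:,0]*d+[0,0,-.0425+.0275]]).round(1))
im=cv2.cvtColor(cv2.imread("pics/s6.png"),cv2.COLOR_BGR2RGB)
E
```

```text
B [array([0.6233, 0.1503, 0.051 ]), np.float64(0.0041)] [0.6208 0.1511 0.055 ] [0.6215 0.1458 0.055 ] [[306.1 157.8]]
D [array([0.6304, 0.045 , 0.0737]), np.float64(0.0032)] [0.6283 0.0458 0.077 ] [0.6288 0.0416 0.077 ] [[328.4 165. ]]
C [array([ 0.6177, -0.0466,  0.0654]), np.float64(0.005)] [ 0.6157 -0.0449  0.066 ] [ 0.6194 -0.0484  0.066 ] [[345.2 180.6]]
-0.009 [[307.3 120.2]]
-0.006 [[306.8 119.8]]
-0.003 [[306.3 119.3]]
0 [[305.8 118.9]]
0.003 [[305.4 118.5]]
```

Emit:
arm_command --pt "-0.465 -0.015 0 0" --pt "-0.465 -0.015 0 0" --pt "-0.465 -0.015 0 0" --pt "-0.465 -0.015 0 0" --pt "-0.465 -0.015 0 0" --pt "-0.465 -0.015 0 0" --pt "-0.465 -0.015 0 0" --pt "-0.465 -0.015 0 0" --pt "-0.465 -0.015 0 0" --pt "-0.465 -0.015 0 0" --pt "-0.465 -0.015 0 0" --pt "-0.465 -0.015 0 0" --pt "-0.465 -0.015 0.02 0" --pt "-0.465 -0.015 0.05 0" --pt "-0.465 -0.015 0.08 0" --pt "-0.465 -0.015 0.11 0" --pt "-0.465 -0.015 0.13 0" --pt "-0.465 -0.015 0.13 0" --pt "-0.465 -0.015 0.13 0"

```text
time: 23.53
eef_pos: [0.4978, -0.2953, 0.1106]
tool_rot: [0.784, 0.621, -0.0, -0.002]
contact_force: [0.8, 0.0, -1.2]
width: 0.0585
grasp_force: 27.8
```

```bash
python3 - <<'E'
from h import *
s,r=st(); a=snap("scene","s9"); rel([.501,-.2983,.24])
print("blue",[q for q in blobs(a,(95,100,40),(118,255,255),15) if 360<q[1][0]<420 and 180<q[1][1]<260])
print("ter",[q for q in blobs(a,(3,120,50),(14,235,220),12) if 360<q[1][0]<420 and 180<q[1][1]<270])
e=np.array(s["eef_pos"])
print("B",proj("scene",[e+[0,0,-.0445],e+[0,0,-.0445+.055]]).round(1),"A",proj("scene",[[.501,-.2983,.052],[.501,-.2983,.008]]).round(1))
c=a[190:265,345:425]; cv2.imwrite("pics/c9.png",cv2.resize(c,(640,600),interpolation=3)[:,:,::-1])
E
```

```text
t 23.53 p [ 0.4978 -0.2953  0.1106] x [0.23  0.973 0.002] y [ 0.973 -0.23  -0.004] z [-0.003  0.003 -1.   ] w 0.0585 F [ 0.8  0.  -1.2] g 27.797819687984884 q [-0.74  0.33  1.69  0.    1.13 -0.51]
t 23.58 p [ 0.499  -0.2964  0.1125] x [0.23  0.973 0.   ] y [ 0.973 -0.23  -0.   ] z [-0.  0. -1.] w 0.0587 F [-0.5 -0.5 -1.4] g 27.79701064224355 q [-0.74  0.32  1.69 -0.    1.13 -0.51]
shift [-0.0014  0.0024 -0.1275]
blue [([380, 219, 15, 15, 183], [387.2, 226.2]), ([375, 232, 18, 12, 119], [383.0, 238.0])]
ter [([372, 193, 6, 9, 24], [375.2, 197.7]), ([370, 235, 26, 24, 225], [384.6, 247.8])]
B [[382.2 236.1]
 [384.1 224.8]] A [[383.1 238.8]
 [381.6 247.3]]
```

View pics/c9.png

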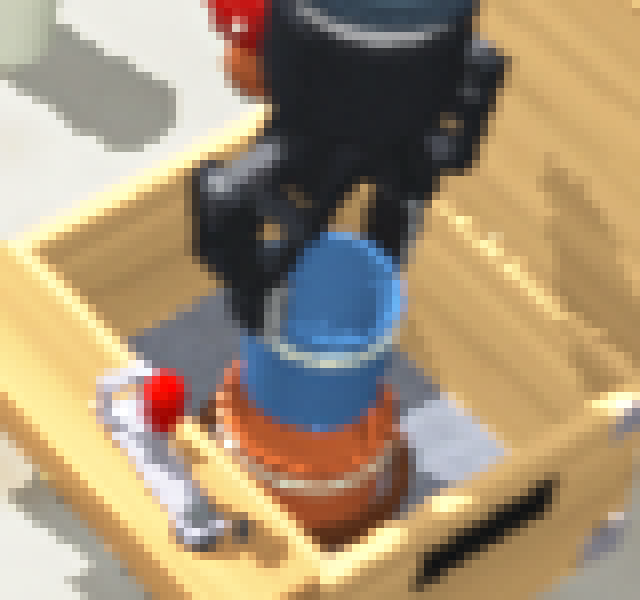

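B (foot centre about 384.5,236) is in line with A's rim (centre about 384,239) to within a couple of mm. I'll correct slightly and lower it, watching the force.

Emit:
arm_command --pt "0.002 0.0025 0 0" --pt "0.002 0.0025 0.008 0" --pt "0.002 0.0025 0.014 0" --pt "0.002 0.0025 0.02 0" --pt "0.002 0.0025 0.025 0" --pt "0.002 0.0025 0.03 0" --pt "0.002 0.0025 0.03 0" --pt "0.002 0.0025 0.03 0"

```text
time: 24.25
eef_pos: [0.5011, -0.2949, 0.0818]
tool_rot: [0.784, 0.621, -0.0, -0.001]
contact_force: [-1.7, -1.1, -0.3]
width: 0.0583
grasp_force: 31.1
```

Emit:
arm_command --pt "0 0 0.006 0" --pt "0 0 0.012 0" --pt "0 0 0.018 0" --pt "0 0 0.022 0" --pt "0 0 0.022 0" --pt "0 0 0.022 0"

```text
time: 24.75
eef_pos: [0.5013, -0.2947, 0.0592]
tool_rot: [0.784, 0.62, -0.0, -0.001]
contact_force: [-1.2, -0.2, -2.3]
width: 0.058
grasp_force: 30.9
```

Emit:
arm_command --pt "0 0 0.001 0" --pt "0 0 0.002 0" --pt "0 0 0.003 0" --pt "0 0 0.003 0"

```text
time: 25.08
eef_pos: [0.5019, -0.2951, 0.0572]
tool_rot: [0.784, 0.621, 0.0, -0.0]
contact_force: [-0.6, -0.4, -1.7]
width: 0.0585
grasp_force: 31.0
```

Emit:
arm_command --pt "0 0 0 0" --pt "0 0 0 0" --pt "0 0 0 0" --pt "0 0 0 0" --pt "0 0 -0.03 0" --pt "0 0 -0.06 0" --pt "0 0 -0.1 0" --pt "0 0 -0.14 0" --pt "0 0 -0.18 0" --pt "0 0 -0.19 0" --claw 85

```text
time: 25.92
eef_pos: [0.5045, -0.2972, 0.2555]
tool_rot: [0.784, 0.621, 0.001, 0.006]
contact_force: [0.6, -1.6, 0.2]
width: 0.0722
grasp_force: 0.0
```

```bash
python3 - <<'E'
from h import *
rel([.6167,-.0463,.24])
E
```

```text
t 25.92 p [ 0.5045 -0.2972  0.2555] x [ 0.23   0.973 -0.006] y [ 0.973 -0.23   0.01 ] z [ 0.009 -0.008 -1.   ] w 0.0722 F [ 0.6 -1.6  0.2] g 0.0 q [-0.74  0.18  1.56  0.    1.39 -0.5 ]
shift [0.2701 0.0514 0.0146]
```

Emit:
arm_command --pt "0.04 0 0 0" --pt "0.08 0 0 0" --pt "0.12 0 0 0" --pt "0.16 0 0 0" --pt "0.2 0.02 0 0" --pt "0.24 0.04 0 0" --pt "0.27 0.051 0 0" --pt "0.27 0.051 0 0" --pt "0.27 0.051 0 0" --pt "0.27 0.051 0 0"

```text
time: 26.75
eef_pos: [0.6133, -0.0441, 0.247]
tool_rot: [0.784, 0.621, -0.0, -0.0]
contact_force: [0.1, -0.4, 0.4]
width: 0.0724
grasp_force: 0.0
```

```bash
python3 - <<'E'
from h import *
a=snap("scene","s10"); b=snap("top","t10"); rel([.6167,-.0463,.055])
print("yel",[q for q in blobs(b,(20,180,120),(32,255,255),10) if 200<q[1][0]<340 and 140<q[1][1]<175],[q for q in blobs(a,(20,180,120),(32,255,255),10) if 300<q[1][0]<350 and 150<q[1][1]<185])
c=a[190:265,345:425]; d=a[140:215,305:385]; e=b[140:215,300:420]
f=lambda q,w:cv2.resize(q,(w,300),interpolation=3)
cv2.imwrite("pics/c10.png",np.vstack([np.hstack([f(c,320),f(d,320)]),np.hstack([f(e,480),np.zeros((300,160,3),np.uint8)])])[:,:,::-1])
E
```

```text
t 26.85 p [ 0.613  -0.0452  0.2472] x [ 0.231  0.973 -0.   ] y [ 0.973 -0.231 -0.   ] z [-0. -0. -1.] w 0.0724 F [-0.1  0.5  0.7] g 0.0 q [-0.27  0.26  1.49 -0.    1.4  -0.03]
shift [-0.0002  0.0039  0.1922]
yel [([287, 148, 9, 8, 26], [291.4, 151.3])] [([324, 162, 11, 8, 67], [329.4, 165.6]), ([325, 171, 9, 6, 31], [329.9, 173.0])]
```

View pics/c10.png

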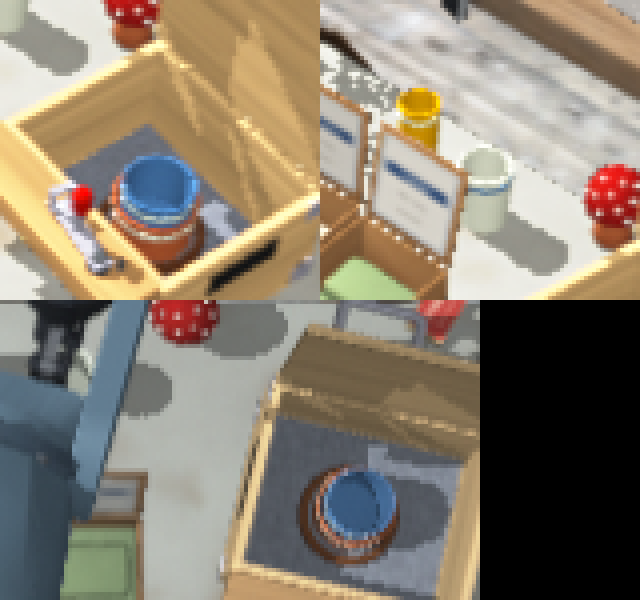

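B sits nested in A, and C and D stand where they were (C rim scene 347,180). That was the 14th and last picture, so from here I go by numbers only. Taking C.

Emit:
arm_command --pt "0 0.004 0.04 0" --pt "0 0.004 0.08 0" --pt "0 0.004 0.12 0" --pt "0 0.004 0.15 0" --pt "0 0.004 0.175 0" --pt "0 0.004 0.192 0" --pt "0 0.004 0.192 0" --pt "0 0.004 0.192 0"

```text
time: 27.52
eef_pos: [0.6164, -0.0461, 0.0548]
tool_rot: [0.785, 0.62, -0.001, -0.001]
contact_force: [0.1, -0.0, 0.3]
width: 0.0724
grasp_force: 0.0
```

Emit:
arm_command --pt "0 0 0 0" --pt "0 0 0 0" --pt "0 0 0 0" --pt "0 0 0 0" --pt "0 0 0 0" --pt "0 0 0 0" --pt "0 0 0 0" --claw 35

```text
time: 28.1
eef_pos: [0.6188, -0.0455, 0.0578]
tool_rot: [0.784, 0.621, 0.001, 0.001]
contact_force: [-2.2, -0.7, 6.4]
width: 0.0472
grasp_force: 25.5
```

Emit:
arm_command --pt "0 0 -0.02 0" --pt "0 0 -0.05 0" --pt "0 0 -0.09 0" --pt "0 0 -0.13 0" --pt "0 0 -0.17 0" --pt "0 0 -0.19 0" --pt "0 0 -0.19 0"

```text
time: 28.68
eef_pos: [0.6208, -0.0458, 0.2536]
tool_rot: [0.784, 0.621, 0.004, 0.005]
contact_force: [1.1, 0.7, -2.1]
width: 0.0472
grasp_force: 26.9
```

```bash
python3 - <<'E'
from h import *
s,r=st(); b=snap("top","t11"); a=snap("scene","s11")
B={}
for n,im,bx in(("scene",a,(365,215,405,250)),("top",b,(370,170,410,215))):
    x0,y0,x1,y1=bx; h=cv2.cvtColor(im,cv2.COLOR_RGB2HSV)[y0:y1,x0:x1]
    m=cv2.inRange(h,(100,90,40),(118,255,255)); k,l,q,c=cv2.connectedComponentsWithStats(m); i=1+np.argmax(q[1:,4])
    pts=np.argwhere(l==i)[:,::-1].astype(np.float32); e=cv2.fitEllipse(cv2.convexHull(pts)); B[n]=np.array(e[0])+[x0,y0]; print(n,q[i]+[x0,y0,0,0,0],e,B[n])
print("B rim",tri(B["scene"],B["top"]),onz("top",B["top"],.067),onz("scene",B["scene"],.067))
rel([.5015,-.298,.25])
E
```

```text
t 28.68 p [ 0.6208 -0.0458  0.2536] x [ 0.23   0.973 -0.   ] y [ 0.973 -0.23   0.013] z [ 0.013 -0.003 -1.   ] w 0.0472 F [ 1.1  0.7 -2.1] g 26.91833051340609 q [-0.26  0.26  1.47  0.    1.4  -0.03]
scene [376 229  19  15 232] ((19.5345516204834, 20.857271194458008), (15.505714416503906, 18.89267921447754), 102.6352767944336) [384.53455162 235.85727119]
top [381 183  18  17 226] ((19.67601203918457, 20.61423110961914), (16.48917007446289, 17.432809829711914), 65.44760131835938) [389.67601204 190.61423111]
B rim (array([ 0.50355737, -0.29849595,  0.06422265]), np.float64(0.003106634845682643)) [ 0.50202114 -0.29679509  0.067     ] [ 0.50284296 -0.30052469  0.067     ]
t 28.78 p [ 0.6179 -0.0451  0.2467] x [ 0.23   0.973 -0.   ] y [ 0.973 -0.23   0.003] z [ 0.003 -0.001 -1.   ] w 0.0477 F [ 0.8  0.1 -1.5] g 26.90272203343966 q [-0.26  0.26  1.48 -0.    1.4  -0.03]
shift [-0.2729 -0.0551 -0.0034]
```

Emit:
arm_command --pt "-0.02 -0.035 0 0" --pt "-0.05 -0.055 0 0" --pt "-0.09 -0.055 0 0" --pt "-0.13 -0.055 0 0" --pt "-0.17 -0.055 0 0" --pt "-0.21 -0.055 0 0" --pt "-0.25 -0.055 0 0" --pt "-0.272 -0.0555 0 0" --pt "-0.272 -0.0555 0 0" --pt "-0.272 -0.0555 0.03 0" --pt "-0.272 -0.0555 0.06 0" --pt "-0.272 -0.0555 0.09 0" --pt "-0.272 -0.0555 0.1 0" --pt "-0.272 -0.0555 0.1 0" --pt "-0.272 -0.0555 0.1 0" --pt "-0.272 -0.0555 0.1 0"

```text
time: 30.12
eef_pos: [0.5019, -0.2974, 0.147]
tool_rot: [0.784, 0.621, 0.0, 0.001]
contact_force: [-0.3, 0.5, -0.5]
width: 0.0476
grasp_force: 27.1
```

```bash
python3 - <<'E'
from h import *
s,r=st(); p=np.array(s["eef_pos"]); print("tx",.23*p[0]+.973*p[1],"ty",.973*p[0]-.23*p[1])
a=snap("scene","s12")
h=cv2.cvtColor(a,cv2.COLOR_RGB2HSV)
foot=proj("scene",[p+[0,0,-.0578],p+[0,0,.0082]]); print(foot.round(1))
# C silhouette: pale low-sat pixels per row around the foot
for v in range(int(foot[1][1])+6,int(foot[0][1])+9,2):
    row=h[v,360:412]; m=(row[:,1]<70)&(row[:,2]>110); m2=(row[:,0]>98)&(row[:,0]<118)&(row[:,1]>90)
    u=np.where(m)[0]+360; w=np.where(m2)[0]+360; print(v,"pale",u.tolist(),"blue",(w.min(),w.max()) if len(w) else None)
E
```

```text
t 30.12 p [ 0.5019 -0.2974  0.147 ] x [ 0.229  0.973 -0.001] y [ 0.973 -0.229  0.002] z [ 0.002 -0.002 -1.   ] w 0.0476 F [-0.3  0.5 -0.5] g 27.067856364549243 q [-0.74  0.29  1.66  0.    1.19 -0.51]
tx -0.17396838387960806 ty 0.5567369331004023
[[384.3 231. ]
 [386.7 217.1]]
223 pale [378, 379, 380, 381, 382, 383, 384, 385, 386, 387, 388, 389, 390, 391, 392, 393, 394] blue None
225 pale [374, 375, 376, 377, 378, 379, 380, 381, 382, 383, 384, 392, 393, 394] blue (np.int64(385), np.int64(387))
227 pale [370, 371, 372, 373, 374, 375, 376, 377, 378, 379, 380, 381, 382, 383, 384, 385, 386, 387, 388, 389, 390, 391, 392, 393] blue None
229 pale [367, 368, 369, 370, 371, 372, 373, 374, 375, 376, 377, 378, 379, 380, 381, 382, 383, 384, 385, 386, 387, 388, 389, 390, 391, 392] blue None
231 pale [363, 364, 365, 366, 367, 368, 369, 370, 371, 372, 373, 374, 375, 378, 379, 380, 381, 382, 383, 384, 385, 386, 387, 388, 389, 390, 391, 392] blue None
233 pale [361, 362, 363, 364, 365, 366, 367, 368, 369, 370, 371, 372, 373, 374, 375, 378, 379, 380, 381, 382, 383, 384, 385, 386, 387, 388, 389, 390, 391, 394] blue (np.int64(377), np.int64(393))
235 pale [361, 362, 363, 364, 365, 366, 367, 368, 369, 370, 371, 372, 375, 380, 381, 382, 383, 384, 385, 386, 387, 388, 389, 390, 395, 396] blue (np.int64(376), np.int64(394))
237 pale [360, 361, 362, 368, 369, 370, 371, 372, 375, 386, 394, 395, 396, 397, 398] blue (np.int64(376), np.int64(393))
239 pale [361, 362, 369, 370, 375, 395, 396, 397, 398, 399, 400] blue (np.int64(377), np.int64(393))
```

C's foot (about 385) lines up with B's axis (385.3). Lowering.

Emit:
arm_command --pt "0 0 0.015 0" --pt "0 0 0.025 0" --pt "0 0 0.033 0" --pt "0 0 0.04 0" --pt "0 0 0.047 0" --pt "0 0 0.053 0" --pt "0 0 0.053 0"

```text
time: 30.75
eef_pos: [0.5005, -0.2966, 0.0911]
tool_rot: [0.784, 0.62, -0.0, -0.001]
contact_force: [0.7, 0.4, -1.3]
width: 0.0477
grasp_force: 27.0
```

Emit:
arm_command --pt "0 0 0.005 0" --pt "0 0 0.01 0" --pt "0 0 0.015 0" --pt "0 0 0.019 0" --pt "0 0 0.019 0" --pt "0 0 0.019 0"

```text
time: 31.25
eef_pos: [0.501, -0.2973, 0.0739]
tool_rot: [0.784, 0.621, -0.0, 0.0]
contact_force: [-2.0, 1.2, 4.7]
width: 0.0477
grasp_force: 27.7
```

Seated at the expected height. Releasing and going on to D.

Emit:
arm_command --pt "0 0 0 0" --pt "0 0 0 0" --pt "0 0 0 0" --pt "0 0 0 0" --pt "0 0 -0.03 0" --pt "0 0 -0.06 0" --pt "0 0 -0.1 0" --pt "0 0 -0.14 0" --pt "0 0 -0.18 0" --pt "0 0 -0.18 0" --claw 72

```text
time: 32.08
eef_pos: [0.5043, -0.2999, 0.2633]
tool_rot: [0.784, 0.621, 0.001, 0.008]
contact_force: [0.6, -0.5, 1.8]
width: 0.0615
grasp_force: 0.0
```

Emit:
arm_command --pt "0.04 0 0 0" --pt "0.08 0 0 0" --pt "0.12 0 0 0" --pt "0.16 0 0 0" --pt "0.2 0.02 0 0" --pt "0.24 0.035 0 0" --pt "0.28 0.045 0 0" --pt "0.32 0.045 0 0" --pt "0.36 0.045 0 0" --pt "0.36 0.045 0 0" --pt "0.36 0.045 0 0"

```text
time: 33.0
eef_pos: [0.6274, 0.0455, 0.2527]
tool_rot: [0.783, 0.622, -0.0, -0.0]
contact_force: [-1.0, -0.4, -0.2]
width: 0.0617
grasp_force: 0.0
```

```bash
python3 - <<'E'
from h import *
a=snap("scene","s13"); b=snap("top","t13"); rel([.629,.0445,.066])
print("yel",[q for q in blobs(a,(20,180,120),(32,255,255),10) if 300<q[1][0]<350 and 150<q[1][1]<185])
B={}
for n,im,bx in(("scene",a,(365,205,410,250)),("top",b,(370,170,412,215))):
    x0,y0,x1,y1=bx; h=cv2.cvtColor(im,cv2.COLOR_RGB2HSV)[y0:y1,x0:x1]
    m=cv2.inRange(h,(98,90,40),(118,255,255)); k,l,q,c=cv2.connectedComponentsWithStats(m); 
    print(n,[(q[i]+[x0,y0,0,0,0]).tolist() for i in range(1,k) if q[i,4]>5])
    v=np.argwhere(m>0); v=v+[y0,x0]; print(v.min(0),v.max(0))
    C=proj(n,[[.502,-.298,.082]])[0]; print("C rim pred",C.round(1))
    for vv in range(int(C[1])-10,int(C[1])+12,3):
        row=cv2.cvtColor(im,cv2.COLOR_RGB2HSV)[vv,int(C[0])-14:int(C[0])+15]; print(vv,"".join("b" if 98<=p[0]<=118 and p[1]>90 else "w" if p[1]<60 and p[2]>110 else "d" if p[1]<60 else "o" for p in row))
E
```

```text
t 33.1 p [0.6272 0.0426 0.2529] x [ 0.229  0.973 -0.001] y [ 0.973 -0.229 -0.001] z [-0.001 -0.001 -1.   ] w 0.0614 F [-1.2  0.3  0. ] g 0.0 q [-0.12  0.28  1.44 -0.    1.42  0.11]
shift [0.0023 0.0014 0.1869]
yel [([324, 162, 11, 8, 67], [329.4, 165.6]), ([325, 171, 9, 6, 29], [330.1, 173.0])]
scene [[378, 237, 15, 8, 29]]
[233 375] [244 392]
C rim pred [384.3 232.6]
222 ooooooooowwwwwooooooooooooooo
225 oooowwwwwwwwwwwwwoooooooooooo
228 wwwwwwwwwwwwwwwwwwwwooooooooo
231 wwwwwwwwwwwwwwwwwwwwwwwoooooo
234 wwwwwbwwwwwwwwwwwwwwwwwwwwooo
237 wwwowbowwwwwwwwwwwwwwwbddwwww
240 doooowbowoowwwwwwwwwwbboowwww
243 oowwooowwobbbbbbbbbbowoowwwww
top [[381, 184, 6, 8, 10]]
[184 381] [199 394]
C rim pred [390.9 190. ]
179 ddddddddddddddddwwwwwwwwwwwww
182 ddddddoooooooowowwwwwwwwwwwww
185 ddooooowobwwwwwwwwwwddddddddw
188 oodoowbbwwwwwwwwdwwwwwddddddd
191 odoodbdwwwwwwwwwwddwwwwoddddd
194 odoooobwwwwwwwwwwddwwwooddddd
197 oodooowooowwwwwwwwwwdoodddddd
200 doodddooooowwwwwoodoooddddddd
```

Emit:
arm_command --pt "0.0015 0.0015 0.04 0" --pt "0.0015 0.0015 0.08 0" --pt "0.0015 0.0015 0.12 0" --pt "0.0015 0.0015 0.15 0" --pt "0.0015 0.0015 0.175 0" --pt "0.0015 0.0015 0.187 0" --pt "0.0015 0.0015 0.187 0" --pt "0.0015 0.0015 0.187 0"

```text
time: 33.77
eef_pos: [0.6295, 0.0429, 0.0668]
tool_rot: [0.785, 0.62, -0.0, 0.0]
contact_force: [0.1, -0.3, 0.9]
width: 0.0616
grasp_force: 0.0
```

Emit:
arm_command --pt "0 0 0 0" --pt "0 0 0 0" --pt "0 0 0 0" --pt "0 0 0 0" --pt "0 0 0 0" --pt "0 0 0 0" --pt "0 0 0 0" --claw 25

```text
time: 34.35
eef_pos: [0.6311, 0.044, 0.0692]
tool_rot: [0.784, 0.621, 0.002, 0.002]
contact_force: [-1.0, -0.9, 6.7]
width: 0.0385
grasp_force: 24.8
```

Emit:
arm_command --pt "0 0 -0.02 0" --pt "0 0 -0.05 0" --pt "0 0 -0.09 0" --pt "0 0 -0.13 0" --pt "0 0 -0.17 0" --pt "0 0 -0.19 0" --pt "0 0 -0.19 0" --pt "0 0 -0.19 0"

```text
time: 35.02
eef_pos: [0.6302, 0.0441, 0.259]
tool_rot: [0.784, 0.621, 0.002, 0.002]
contact_force: [-0.0, -0.0, -1.6]
width: 0.0386
grasp_force: 25.4
```

```bash
python3 - <<'E'
from h import *
s,r=st(); p=np.array(s["eef_pos"]); print("tx",.23*p[0]+.973*p[1],"ty",.973*p[0]-.23*p[1])
a=snap("scene","s14"); f=proj("scene",[p+[0,0,-.0685],p+[0,0,.0085]]); print(f.round(1))
print("yel",[q for q in blobs(a,(20,150,100),(32,255,255),8) if 290<q[1][0]<370 and 80<q[1][1]<185])
E
```

```text
t 35.02 p [0.6302 0.0441 0.259 ] x [0.23  0.973 0.001] y [ 0.973 -0.23   0.005] z [ 0.005 -0.001 -1.   ] w 0.0386 F [-0.  -0.  -1.6] g 25.398381343111396 q [-0.12  0.28  1.43 -0.    1.43  0.11]
tx 0.1879098179467399 ty 0.6030600222916389
[[330.1 140.8]
 [330.8 123. ]]
yel [([326, 120, 12, 24, 193], [331.1, 131.8])]
```

Emit:
arm_command --pt "-0.04 -0.03 0 0" --pt "-0.08 -0.047 0 0" --pt "-0.12 -0.047 0 0" --pt "-0.16 -0.047 0 0" --pt "-0.2 -0.047 0 0" --pt "-0.24 -0.047 0 0" --pt "-0.28 -0.047 0 0" --pt "-0.32 -0.047 0 0" --pt "-0.3625 -0.047 0 0" --pt "-0.3625 -0.047 0 0" --pt "-0.3625 -0.047 0.03 0" --pt "-0.3625 -0.047 0.06 0" --pt "-0.3625 -0.047 0.085 0" --pt "-0.3625 -0.047 0.09 0" --pt "-0.3625 -0.047 0.09 0" --pt "-0.3625 -0.047 0.09 0"

```text
time: 36.4
eef_pos: [0.5002, -0.2976, 0.1663]
tool_rot: [0.784, 0.621, -0.0, -0.0]
contact_force: [1.3, -0.0, 0.6]
width: 0.0389
grasp_force: 25.6
```

```bash
python3 - <<'E'
from h import *
s,r=st(); p=np.array(s["eef_pos"]); print("tx",.23*p[0]+.973*p[1],"ty",.973*p[0]-.23*p[1])
a=snap("scene","s15"); f=proj("scene",[p+[0,0,-.0692],p+[0,0,.0078]]); print(f.round(1))
print("yel",[q for q in blobs(a,(20,170,100),(32,255,255),15) if 370<q[1][0]<400 and 190<q[1][1]<245])
h=cv2.cvtColor(a,cv2.COLOR_RGB2HSV)
for v in range(212,250,3): print(v,"".join("b" if 98<=q[0]<=118 and q[1]>90 else "Y" if 20<=q[0]<=32 and q[1]>170 else "w" if q[1]<60 and q[2]>150 else "d" if q[1]<70 else "o" for q in h[v,368:404]))
E
```

```text
t 36.4 p [ 0.5002 -0.2976  0.1663] x [0.23  0.973 0.   ] y [ 0.973 -0.23  -0.001] z [-0.001  0.001 -1.   ] w 0.0389 F [ 1.3 -0.   0.6] g 25.575320650823414 q [-0.74  0.26  1.65  0.    1.23 -0.51]
tx -0.17451493784079597 ty 0.5551425501075014
[[384.4 229.7]
 [387.2 213.3]]
yel [([386, 209, 9, 11, 74], [389.8, 214.0]), ([379, 219, 14, 15, 150], [384.9, 226.0])]
212 ooooooooooodddddddoYYYYYYYYodooooooo
215 ooooooooooooddddddoYYYYYYYYooooooooo
218 ooooooooooooooddddYYYYYYoooooooooooo
221 ooooooooooooYYYYYYYYYYYYYooooooooooo
224 oooooooodddoYYYYYYYYYYYYoooooooooooo
227 oodddddddddYYYYYYYYYYYYooooooooooooo
230 ddddddddwwwoYYYYYYYYYYowoooooooooooo
233 dddddddbwwwwwooYYYYYowwwwddooooooooo
236 dddddowdwwwwwwwwwwwwwwwwodddddoooooo
239 odddoowobwowwwwwwwwwwwwbbdodddddwooo
242 oooodooowwbbbwwwwwwwwbbodoowwwwwwwww
245 oodooooooooowwwwwwwwwddoooodwwwwwwww
248 ooooooooooowwooooooooooooooodddwwwww
```

D lines up with C. Lowering.

Emit:
arm_command --pt "0 0.001 0.012 0" --pt "0 0.001 0.022 0" --pt "0 0.001 0.032 0" --pt "0 0.001 0.04 0" --pt "0 0.001 0.048 0" --pt "0 0.001 0.054 0" --pt "0 0.001 0.058 0" --pt "0 0.001 0.058 0"

```text
time: 37.12
eef_pos: [0.5006, -0.2977, 0.1071]
tool_rot: [0.784, 0.62, -0.0, -0.001]
contact_force: [-0.4, -0.2, -1.0]
width: 0.0385
grasp_force: 25.6
```

Emit:
arm_command --pt "0 0 0.005 0" --pt "0 0 0.01 0" --pt "0 0 0.015 0" --pt "0 0 0.019 0" --pt "0 0 0.019 0" --pt "0 0 0.019 0"

```text
time: 37.62
eef_pos: [0.5012, -0.2982, 0.0894]
tool_rot: [0.784, 0.621, -0.0, 0.0]
contact_force: [-0.8, 0.1, 1.3]
width: 0.0386
grasp_force: 25.8
```

Emit:
arm_command --pt "0 0 0 0" --pt "0 0 0 0" --pt "0 0 0 0" --pt "0 0 0 0" --pt "0 0 -0.03 0" --pt "0 0 -0.06 0" --pt "0 0 -0.1 0" --pt "0 0 -0.14 0" --pt "0 0 -0.18 0" --pt "0 0 -0.21 0" --pt "0 0 -0.24 0" --pt "0 0 -0.24 0" --pt "0 0 -0.24 0" --claw 65

```text
time: 38.7
eef_pos: [0.502, -0.2987, 0.3319]
tool_rot: [0.784, 0.621, 0.0, 0.002]
contact_force: [0.9, 0.3, -0.8]
width: 0.0554
grasp_force: 0.0
```

Emit:
arm_command --pt "0.0435 0.03 0 0" --pt "0.0435 0.06 0 0" --pt "0.0435 0.09 0 0" --pt "0.0435 0.1145 0 0" --pt "0.0435 0.1145 0 0" --pt "0.0435 0.1145 0 0" --pt "0.0435 0.1145 0 0" --claw 26

```text
time: 39.28
eef_pos: [0.6217, -0.2817, 0.3273]
tool_rot: [0.784, 0.621, -0.001, -0.002]
contact_force: [-0.7, -0.5, 0.3]
width: 0.0215
grasp_force: 0.0
```

```bash
python3 - <<'E'
from h import *
rel([.6224,-.2823,.2418])
a=snap("scene","s16"); b=snap("top","t16")
ex=dict(A=(.070,.052),B=(.06,.067),C=(.05,.082),D=(.04,.097))
print("yel",[q for q in blobs(a,(20,170,100),(32,255,255),10) if 370<q[1][0]<400 and 190<q[1][1]<245],"top",[q for q in blobs(b,(20,170,100),(32,255,255),10) if 370<q[1][0]<410 and 170<q[1][1]<220])
print("D rim pred",proj("scene",[[.501,-.2985,.097]]).round(1),proj("top",[[.501,-.2985,.097]]).round(1))
for n,im,z,(u,v) in(("scene",a,0,(368,215)),("top",b,0,(374,178))):
  h=cv2.cvtColor(im,cv2.COLOR_RGB2HSV)
  for y in range(v,v+38,2): print(y,"".join("b" if 98<=q[0]<=118 and q[1]>90 else "Y" if 20<=q[0]<=32 and q[1]>170 else "w" if q[1]<60 and q[2]>150 else "d" if q[1]<70 else "o" for q in h[y,u:u+36]))
E
```

```text
t 39.28 p [ 0.6217 -0.2817  0.3273] x [0.23  0.973 0.001] y [ 0.973 -0.23  -0.003] z [-0.003  0.002 -1.   ] w 0.0215 F [-0.7 -0.5  0.3] g 0.0 q [-0.6   0.37  1.19 -0.    1.59 -0.37]
shift [-0.0005  0.0011  0.0855]
yel [([379, 225, 13, 12, 113], [384.5, 230.4])] top []
D rim pred [[384.7 229.8]] [[392.  189.6]]
215 oooooooooooooooooooooooooooooooooooo
217 oooooooooooooooooooooooooooooooooooo
219 oooooooooooooooooooooooooooooooooooo
221 oooooooooooooddooooooooooooooooooooo
223 oooooooooodddddddooooooooooooooooooo
225 ooooooddddddddoYoooooooooooooooooooo
227 oodddddddddYYYYYYYYYYYoooooooooooooo
229 dddddddddwoYYYYYYYYYYYYYoooooooooooo
231 ddddddddwwoYYYYYYYYYYYYowooooooooooo
233 dddddddbwwoYYYYYYYYYYYYwdddooooooooo
235 dddddoowwwwoooYYYYYYYowwwddddooooooo
237 dddddowbowwwooYoooooYowwbddddddooooo
239 odddoowobwowwwwwwwwwwwwbbdodddddwooo
241 ddooooowwobwwwoboooodwdbdoodwwwwwwww
243 oooodwooowwobbbbbbbbbbddoowwwwwwwwww
245 oooooooooooowwwwwwwwdddoooodwwwwwwww
247 ooooooooooooooooooooooowdooodddwwwww
249 wooooooooooodwwwwdwwooooodoodddddwww
251 wwoooooooooooooooooooooodoooddddoowd
178 oooooooooooooooooooooooooooooooooooo
180 oooooooooooooooooooooooooooooooooooo
182 oooooooooooooooooooooooooooooooooood
184 oooooooooooooooooooooooooooooooooodw
186 oooooooooooooooooooooooooooooooooddw
188 oooooooooooooooooooooooooooooooodddd
190 oooooooooooooooooooooooooooooooddddd
192 oooooooooooooooooooooooooooooooddddd
194 oooooooooooooooooooooooooooooodddddd
196 oooooooooooooooooooooooooooooddddddd
198 oooooooooooooooooooooooooooodddddddd
200 oooooooooooooooooooooooooooddddddddd
202 ooooooooooooooooooooooooooddddwwwwww
204 oooooooooooooooooooooooooddwwwwdwwww
206 ooooooooooooooooooooooooddddwwwwwwwd
208 ooooooooooooooooooooooodwwwwwwwddddw
210 oooooooooooooooooooooodwdwwwwwddwddw
212 ooooooooooooooooooooodddddddddddwwwo
214 ooooooooooooooooooodoooodddddddddddo
```

The stack is right: D's rim measures (385,230) against (384.7,229.8) predicted. Now back onto the handle.

Emit:
arm_command --pt "0 0.001 0.02 0" --pt "0 0.001 0.035 0" --pt "0 0.001 0.05 0" --pt "0 0.001 0.065 0" --pt "0 0.001 0.078 0" --pt "0 0.001 0.085 0" --pt "0 0.001 0.085 0"

```text
time: 39.97
eef_pos: [0.6223, -0.2819, 0.2425]
tool_rot: [0.784, 0.62, -0.0, -0.001]
contact_force: [0.5, -0.6, 0.7]
width: 0.0221
grasp_force: 0.0
```

Emit:
arm_command --pt "0 0 0 0" --pt "0 0 0 0" --pt "0 0 0 0" --pt "0 0 0 0" --pt "0 0 0 0" --pt "0 0 0 0" --claw 2 --grip_force 30

```text
time: 40.47
eef_pos: [0.6235, -0.2825, 0.2449]
tool_rot: [0.784, 0.62, -0.0, 0.0]
contact_force: [-2.7, 0.0, 1.1]
width: 0.0075
grasp_force: 30.8
```

```bash
python3 - <<'E'
from h import *
st()
E
```

```text
t 40.47 p [ 0.6235 -0.2825  0.2449] x [ 0.23   0.973 -0.   ] y [ 0.973 -0.23   0.   ] z [ 0. -0. -1.] w 0.0075 F [-2.7  0.   1.1] g 30.816471576690674 q [-0.6   0.41  1.29 -0.    1.44 -0.37]
```

Emit:
arm_command --pt "0 -0.01 -0.002 0" --pt "0 -0.0245 -0.0035 0" --pt "0 -0.0385 -0.0035 0" --pt "0 -0.053 -0.002 0" --pt "0 -0.067 0.0005 0" --pt "0 -0.0805 0.005 0" --pt "0 -0.094 0.0105 0" --pt "0 -0.1065 0.0175 0" --pt "0 -0.1185 0.0255 0" --pt "0 -0.1295 0.0345 0" --pt "0 -0.1395 0.045 0" --pt "0 -0.1485 0.056 0" --pt "0 -0.1565 0.068 0" --pt "0 -0.163 0.081 0" --pt "0 -0.168 0.094 0" --pt "0 -0.17 0.101 0" --pt "0 -0.172 0.108 0" --pt "0 -0.172 0.11 0" --pt "0 -0.172 0.11 0" --pt "0 -0.172 0.11 0"

```text
time: 42.13
eef_pos: [0.455, -0.2418, 0.1337]
tool_rot: [0.784, 0.621, -0.0, -0.002]
contact_force: [-5.8, 3.6, -1.1]
width: 0.0074
grasp_force: 33.2
```

```bash
python3 - <<'E'
from h import *
st()
E
```

```text
t 42.13 p [ 0.455  -0.2418  0.1337] x [0.23  0.973 0.002] y [ 0.973 -0.23  -0.003] z [-0.003  0.002 -1.   ] w 0.0074 F [-5.8  3.6 -1.1] g 33.23341369628906 q [-0.72  0.16  1.84 -0.    1.14 -0.49]
```

Emit:
arm_command --pt "0 0 0.002 0" --pt "0 0 0.004 0" --pt "0 0 0.006 0" --pt "0 0 0.006 0" --pt "0 0 0.006 0"

```text
time: 42.55
eef_pos: [0.4551, -0.2419, 0.1326]
tool_rot: [0.784, 0.621, -0.001, -0.002]
contact_force: [-20.7, 15.0, 39.2]
width: 0.0077
grasp_force: 37.5
```

Firm contact, so the lid is down. Releasing and going to the red knob.

Emit:
arm_command --pt "0 0 -0.005 0" --pt "0 0 -0.005 0"

```text
time: 42.72
eef_pos: [0.4552, -0.2418, 0.1343]
tool_rot: [0.784, 0.621, -0.0, -0.001]
contact_force: [-7.9, 4.0, 2.8]
width: 0.0071
grasp_force: 33.9
```

Emit:
arm_command --pt "0 0 0 0" --pt "0 0 0 0" --pt "0 0 0 0" --pt "0 0 0 0" --pt "0 0 -0.03 0" --pt "0 0 -0.06 0" --pt "-0.03 -0.02 -0.06 0" --pt "-0.06 -0.045 -0.06 0" --pt "-0.07 -0.0495 -0.06 0" --pt "-0.07 -0.0495 -0.06 0" --pt "-0.07 -0.0495 -0.06 0" --claw 40

```text
time: 43.63
eef_pos: [0.3919, -0.3001, 0.1935]
tool_rot: [0.785, 0.62, 0.0, 0.0]
contact_force: [-0.5, 0.6, 0.1]
width: 0.0341
grasp_force: 0.0
```

```bash
python3 - <<'E'
from h import *
a=snap("scene","s17"); b=snap("top","t17")
for n,im in(("s",a),("t",b)): print(n,[q for q in blobs(im,(0,170,90),(6,255,255),4) if 350<q[1][0]<420 and 205<q[1][1]<250])
rel([.3909,-.2993,.145])
# lid front edge / corner checks: wood edges at predicted points
print(proj("scene",[[.3909,-.2993,.151]]),"front ledge/lid seam pts")
x=[.4941,-.297,-.2322];c,s=np.cos(x[2]),np.sin(x[2])
W=lambda q:[x[0]+c*q[0]-s*q[1],x[1]+s*q[0]+c*q[1],q[2]]
print("bolt drawn, red",proj("scene",[W((.029,-.058,.1515))]).round(1))
h=cv2.cvtColor(a,cv2.COLOR_RGB2HSV); m=cv2.inRange(h,(0,0,0),(180,255,40))[215:245,385:425]; k,l,q,cc=cv2.connectedComponentsWithStats(m); print([(np.array(cc[i])+[385,215],q[i,4]) for i in range(1,k) if q[i,4]>5])
E
```

```text
s [([363, 237, 5, 7, 24], [365.0, 239.6])]
t [([395, 220, 3, 4, 11], [396.1, 221.6])]
t 43.73 p [ 0.3925 -0.2991  0.1932] x [0.23  0.973 0.   ] y [ 0.973 -0.23   0.   ] z [ 0.  0. -1.] w 0.0341 F [ 1.1  0.2 -0.7] g 0.0 q [-0.89  0.04  1.85  0.    1.26 -0.66]
shift [-0.0006 -0.0015  0.0482]
[[364.88032412 239.207801  ]] front ledge/lid seam pts
bolt drawn, red [[405.  227.2]]
[(array([405.84615385, 227.38461538]), np.int32(13))]
```

Emit:
arm_command --pt "-0.0005 -0.0015 0.02 0" --pt "-0.0005 -0.0015 0.04 0" --pt "-0.0005 -0.0015 0.048 0" --pt "-0.0005 -0.0015 0.048 0" --pt "-0.0005 -0.0015 0.048 0"

```text
time: 44.15
eef_pos: [0.3907, -0.299, 0.1452]
tool_rot: [0.784, 0.621, 0.0, -0.001]
contact_force: [0.6, -0.3, 0.5]
width: 0.034
grasp_force: 0.0
```

Emit:
arm_command --pt "0 0 0 0" --pt "0 0 0 0" --pt "0 0 0 0" --pt "0 0 0 0" --pt "0 0 0 0" --pt "0 0 0 0" --claw 8 --grip_force 20

```text
time: 44.65
eef_pos: [0.391, -0.3, 0.1464]
tool_rot: [0.784, 0.62, 0.0, 0.001]
contact_force: [0.3, 2.6, 5.9]
width: 0.0148
grasp_force: 20.8
```

Emit:
arm_command --pt "-0.0005 0.0025 0 0" --pt "-0.0015 0.005 0 0" --pt "-0.0025 0.008 0 0" --pt "-0.0045 0.0105 0 0" --pt "-0.006 0.013 0 0" --pt "-0.008 0.015 0 0" --pt "-0.01 0.017 0 0" --pt "-0.0125 0.019 0 0" --pt "-0.015 0.0205 0 0" --pt "-0.018 0.022 0 0" --pt "-0.0205 0.023 0 0" --pt "-0.0235 0.0235 0 0" --pt "-0.0265 0.024 0 0" --pt "-0.0295 0.0245 0 0" --pt "-0.0315 0.0245 0 0" --pt "-0.0325 0.0245 0 0" --pt "-0.0325 0.0245 0 0"

```text
time: 46.07
eef_pos: [0.4055, -0.3363, 0.1455]
tool_rot: [0.784, 0.62, -0.0, -0.002]
contact_force: [-5.5, 4.2, 6.3]
width: 0.0149
grasp_force: 21.6
```

```bash
python3 - <<'E'
from h import *
rel([.4067,-.3359,.145])
E
```

```text
t 46.07 p [ 0.4055 -0.3363  0.1455] x [0.23  0.973 0.001] y [ 0.973 -0.23  -0.003] z [-0.002  0.002 -1.   ] w 0.0149 F [-5.5  4.2  6.3] g 21.600232422351837 q [-0.92  0.17  1.8  -0.    1.17 -0.68]
shift [0.0007 0.001  0.0004]
```

Emit:
arm_command --pt "0 0 0 0" --pt "0 0 0 0" --pt "0 0 0 0" --pt "0 0 -0.03 0" --pt "0 0 -0.06 0" --pt "0.002 0.04 -0.06 0" --pt "0.002 0.08 -0.06 0" --pt "0.002 0.106 -0.06 0" --pt "0.002 0.106 -0.06 0" --pt "0.002 0.106 -0.06 0" --claw 40

```text
time: 46.9
eef_pos: [0.5111, -0.3592, 0.2046]
tool_rot: [0.784, 0.621, -0.0, -0.0]
contact_force: [0.2, -0.3, -0.6]
width: 0.0345
grasp_force: 0.0
```

```bash
python3 - <<'E'
from h import *
a=snap("scene","s18"); b=snap("top","t18")
S=[q for q in blobs(a,(0,170,90),(6,255,255),4) if 350<q[1][0]<420 and 205<q[1][1]<255];T=[q for q in blobs(b,(0,170,90),(6,255,255),4) if 350<q[1][0]<420 and 205<q[1][1]<250]
print(S,T)
rel([.509,-.3585,.1387])
E
```

```text
[([377, 240, 4, 7, 22], [378.3, 242.4])] []
t 47.0 p [ 0.5096 -0.359   0.2047] x [0.23  0.973 0.001] y [ 0.973 -0.23  -0.001] z [-0.001  0.001 -1.   ] w 0.034 F [0.6 0.5 0.1] g 0.0 q [-0.8   0.31  1.5  -0.    1.33 -0.57]
shift [ 0.0003 -0.0006  0.066 ]
```

The red knob is back at its first pixel position. Now the bolt.

Emit:
arm_command --pt "0 -0.0005 0.03 0" --pt "0 -0.0005 0.055 0" --pt "0 -0.0005 0.066 0" --pt "0 -0.0005 0.066 0" --pt "0 -0.0005 0.066 0"

```text
time: 47.42
eef_pos: [0.5092, -0.3592, 0.1395]
tool_rot: [0.784, 0.62, -0.0, -0.0]
contact_force: [-0.0, -0.2, 0.6]
width: 0.0344
grasp_force: 0.0
```

Emit:
arm_command --pt "0 0 0 0" --pt "0 0 0 0" --pt "0 0 0 0" --pt "0 0 0 0" --pt "0 0 0 0" --pt "0 0 0 0" --claw 8

```text
time: 47.92
eef_pos: [0.509, -0.3598, 0.1414]
tool_rot: [0.784, 0.621, -0.001, 0.0]
contact_force: [-6.7, 1.3, 4.7]
width: 0.0143
grasp_force: 21.1
```

Emit:
arm_command --pt "0 -0.006 0 0" --pt "0 -0.012 0 0" --pt "0 -0.018 0 0" --pt "0 -0.024 0 0" --pt "0 -0.028 0 0" --pt "0 -0.0305 0 0" --pt "0 -0.0305 0 0" --pt "0 -0.0305 0 0"

```text
time: 48.58
eef_pos: [0.4802, -0.3529, 0.1411]
tool_rot: [0.784, 0.62, 0.0, 0.001]
contact_force: [-1.6, 0.1, 7.5]
width: 0.0141
grasp_force: 21.4
```

Emit:
arm_command --pt "0 0 0 0" --pt "0 0 0 0" --pt "0 0 0 0" --pt "0 0 0 0" --pt "0 0 -0.03 0" --pt "0 0 -0.07 0" --pt "0 0 -0.11 0" --pt "0.08 0 -0.15 0" --pt "0.16 0 -0.15 0" --pt "0.2 0 -0.15 0" --pt "0.24 0 -0.15 0" --pt "0.24 0 -0.15 0" --pt "0.24 0 -0.15 0" --pt "0.24 0 -0.15 0" --claw 40

```text
time: 49.75
eef_pos: [0.5363, -0.1125, 0.29]
tool_rot: [0.782, 0.623, 0.001, -0.0]
contact_force: [-0.0, -0.1, -0.2]
width: 0.0342
grasp_force: 0.0
```

```bash
python3 - <<'E'
from h import *
st()
def feats(n,im):
    im=np.ascontiguousarray(im); h=cv2.cvtColor(im,cv2.COLOR_RGB2HSV)
    bx=(385,215,425,245) if n=="scene" else (400,180,425,210)
    m=cv2.inRange(h,(0,0,0),(180,255,45))[bx[1]:bx[3],bx[0]:bx[2]]; k,l,q,c=cv2.connectedComponentsWithStats(m)
    print(n,"black",[((c[i]+bx[:2]).round(1).tolist(),int(q[i,4])) for i in range(1,k) if q[i,4]>4],"red",[q for q in blobs(im,(0,170,90),(6,255,255),4) if 330<q[1][0]<450 and 130<q[1][1]<260])
for f,n in(("scene0","scene"),("top0","top")): feats(n,cv2.imread(f"pics/{f}.png")[:,:,::-1])
feats("scene",snap("scene","s19")); feats("top",snap("top","t19"))
A=cv2.imread("pics/scene0.png").astype(int);B=cv2.imread("pics/s19.png").astype(int)
d=np.abs(A-B).sum(2)[200:290,330:435]>120; print("diff px",d.sum(),[ (np.argwhere(d).min(0)+[200,330]).tolist(),(np.argwhere(d).max(0)+[200,330]).tolist()] if d.any() else "")
E
```

```text
t 49.75 p [ 0.5363 -0.1125  0.29  ] x [0.224 0.975 0.003] y [ 0.975 -0.224  0.001] z [ 0.001  0.002 -1.   ] w 0.0342 F [-0.  -0.1 -0.2] g 0.0 q [-0.43  0.08  1.61  0.    1.46 -0.2 ]
scene black [([398.1, 231.6], 13)] red [([372, 181, 15, 16, 139], [378.5, 188.5]), ([429, 223, 16, 9, 52], [436.4, 227.4]), ([377, 240, 4, 7, 23], [378.3, 242.7])]
top black [([412.4, 193.2], 13)] red [([338, 135, 15, 16, 131], [345.2, 142.3]), ([408, 135, 9, 5, 15], [412.1, 136.8]), ([404, 142, 7, 7, 10], [406.7, 145.5]), ([405, 215, 5, 4, 17], [407.1, 216.4])]
scene black [([398.1, 231.3], 15)] red [([372, 181, 15, 16, 138], [378.5, 188.4]), ([439, 223, 6, 7, 19], [441.7, 226.2]), ([429, 225, 6, 7, 20], [431.2, 227.8]), ([377, 240, 4, 6, 21], [378.3, 242.2])]
top black [([412.1, 193.1], 14)] red [([408, 135, 9, 5, 16], [412.0, 136.8]), ([404, 142, 7, 7, 11], [406.7, 145.6]), ([405, 215, 5, 4, 16], [407.0, 216.5])]
diff px 431 [[200, 346], [256, 426]]
```

```bash
python3 - <<'E'
import cv2,numpy as np
for a,b,box in(("scene0","s19",(352,208,378,238)),("top0","t19",(362,194,392,210)),("scene0","s19",(390,220,412,250)),("scene0","s17",(352,208,378,238))):
    x0,y0,x1,y1=box
    g=[cv2.cvtColor(cv2.imread(f"pics/{f}.png"),cv2.COLOR_BGR2GRAY).astype(np.float32) for f in(a,b)]
    t=g[0][y0:y1,x0:x1]; best=[]
    s=cv2.resize(g[1][y0-4:y1+4,x0-4:x1+4],None,fx=5,fy=5,interpolation=3); r=cv2.matchTemplate(s,cv2.resize(t,None,fx=5,fy=5,interpolation=3),cv2.TM_CCOEFF_NORMED)
    _,m,_,l=cv2.minMaxLoc(r); print(a,b,box,round(m,3),"shift px",(np.array(l)-20)/5)
E
```

```text
scene0 s19 (352, 208, 378, 238) 0.978 shift px [0. 0.]
top0 t19 (362, 194, 392, 210) 0.998 shift px [0. 0.]
scene0 s19 (390, 220, 412, 250) 0.922 shift px [0. 0.]
scene0 s17 (352, 208, 378, 238) -0.061 shift px [ 4. -4.]
```

The handle, both knobs and the lid match the first pictures with zero shift, so the case is shut and bolted. The arm is clear, so I'm handing in.

```bash
python3 -c "
from rig import ctrl
print(ctrl.hand_in())"
```

```text
the job is handed in; nothing more can be done
None
```

The job is handed in: all four pots are nested upright in the ring, and the lid is shut, latched and bolted. The final pictures match the starting ones at the handle, both knobs and the lid; the hand-in call gave no verdict.

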